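Stack the instrument tins in the kit drawer and shut it

ROBOT

A 7-joint arm with a two-finger parallel gripper is mounted at the origin on the work surface. World frame = base frame: x ahead of the robot, y to its left, z up, the work surface at z = 0. Lengths are in m, angles in rad, forces in N, time in s.
With the tool pointing down it reaches from about 0.4 to 0.875 m from the base axis. Payload 19.3 kg.
Tool frame: the origin (TCP) lies at the very end of the fingers, on their centre line; the grasp point (between the pads) lies 19 mm behind it; z points along the fingers, y is the direction in which the jaws open and shut (so a half turn about z gives the same grasp; the last joint's range is limited). The gripper opens to 85 mm and grips with 20 to 120 N. Pads are 22 mm wide; open, the fingers measure 114 mm over their backs; the gripper's body (76 mm by 85 mm) begins 54 mm behind the grasp point. The pads swing forward as they close: fully open they stand 13 mm farther back than shut.
Start: joints at [1.094, 0.521, -0.036, 1.599, 0.021, 1.021, -0.113], TCP at [0.247, -0.574, 0.199] pointing down, gripper open.
Joint ranges: [-2.91, 2.91], [-0.3, 2.13], [-1.5, 1.42], [0.17, 2.43], [-1.26, 4.41], [0.16, 1.93], [-2.52, 2.52]. Speed limits (rad/s): [1.89, 1.89, 2.39, 2.39, 3.01, 3.01, 3.01].

INTERFACE

Orientations are given as [roll, pitch, yaw] about the fixed x, y, z axes, in that order (R = Rz(yaw) Ry(pitch) Rx(roll)).
In Python, from workcell import ctrl gives the robot as it stands.
- The arm moves only by the tool move_arm, never from a script. Its argument "series" is one flat list of numbers, 6 for each row, row after row: the shift along the tool's x, y, z in cm, then the turn, a rotation vector about the tool's x, y, z in rad. In form: [dx, dy, dz, wx, wy, wz, dx, dy, dz, wx, wy, wz, ...]. A call has 1 to 20 rows; each row is the pose to reach, as a shift and turn from the pose commanded when the call began, along the tool's axes at that moment; what a row does not reach only later rows make up. A row lasts 1/12 s, in which the tool goes at most 41.7 mm and 7.16 degrees, less where a joint would pass 70% of its speed; a pose out of reach is approached as far as the arm can. A call with a gripper value outside its range is refused whole. "gripper" is the closure, from -1 (fully open) to 1 (shut), set as the call begins (left out, the last holds). The fingers move at their own pace and stop on an object; "squeeze" is the grip in N (left out, the last holds). Time passes only in rows, so rows that repeat a pose let the fingers close. It gives the time, the measured TCP pose, the force and the opening at its end, in the units of the state.
- ctrl.get_state(): the state, without advancing time (a new reading comes with each control period).
- ctrl.grab_frame(name): name is "scene" or "top"; returns a dict with "img" (420x560x3 uint8, red, green, blue), "fx", "fy", "cx", "cy" (pixels), "extrinsics" (4x4, takes a point from camera to world coordinates). Camera axes: x right, y down, z forward; pixel columns grow to the right and rows downward; lengths in m; the calibration is good to about 2 mm. A picture is of the moment at which its call begins. There is no depth.
- ctrl.close_job(): hands the job in, once; it reports no verdict.
The state is a dict: "t": time; "joint_pos": joint angles; "joint_velocities": joint speeds; "effort": joint torques, N m; "ee_pos": TCP position; "ee_rot": TCP orientation; "contact_force": force on the tool from outside, world axes, zero at the start; "ft_torque": the same for the moment, N m; "opening": finger opening in m.
Only numpy, scipy, OpenCV 4.12 (cv2) and the standard library are available. Lean on these libraries where they do the work, as an engineer would, in place of code of your own. Each camera call takes 0.05 s, during which the arm holds its last target. There are 200 camera calls.

TASK

Two closed instrument tins lie on the sloping drainer: stack them on the wide tin that stands in the open kit drawer, first the middle tin and then the narrow one, each centred and square on the tin below, set down gently and not dropped. Then push the drawer fully home with the column still standing square, and leave the jars, the bowl and the brush where they are.

Things in the scene. Friction and masses are not known exactly. Their poses are not given: they have to be found in the camera images.
- tin_wide: Closed plain metal tin, 130 long (own x) x 68 wide (own y) x 40 mm high, loose, standing level in the drawer. Origin: centre of its underside; z up out of its lid.
- tin_middle: Closed plain metal tin, 130 long (own x) x 58 wide (own y) x 34 mm high, loose, about 0.3 kg. Lies on the drainer tilted 30 degrees, its length running up the slope, lower end against the drainer's lip. Origin: centre of its underside; z out of its lid, so square to the slope at the start. The two tins on the drainer may lie either way round, side by side about 120 mm apart.
- tin_narrow: Closed plain metal tin, 130 long (own x) x 48 wide (own y) x 28 mm high, loose, about 0.2 kg. Lies on the drainer like the middle tin. Origin: centre of its underside; z out of its lid.
- drainer: Fixed steel draining board on four legs, 240 mm wide (own y), 190 mm along the slope. Its surface rises at 30 degrees towards own +x (away from the robot) and passes through the origin, which lies 70 mm above the table at the middle of the board; a 14 mm high lip crosses it 65 mm down the slope from the origin. Own z is vertical.
- unit: Fixed white carrier of the drawer, open on top, 250 (own x) x 200 (own y) x 60 mm high. Origin: centre of its underside on the table. The drawer opens towards own -x (roughly towards the robot) and is pushed shut towards own +x.
- drawer (a joint): How far the drawer has been pushed in, in m, towards own +x of the unit: 0.10 = fully home against its stop, -0.03 = fully out; it starts between -0.02 and 0.02. It slides with about 2 N of friction.
- drawer_front (a point): Middle of the top edge of the drawer's front panel, on its outer face (towards own -x of the unit). The panel is 200 mm wide, 12 mm thick, 60 mm high, its top edge 71 mm above the table; plain flat face with a thin 4 mm plate 17 to 33 mm below the top edge.
- drawer_floor (a point): Centre of the drawer's inner floor, 18 mm above the table. The drawer is about 220 x 152 mm inside; its side walls reach 48 mm above the table, lower than the wide tin's top (58 mm).
- jar_big: Bystander: amber glass jar, 72 mm diameter, 105 mm high. Origin: centre of its underside.
- jar_small: Bystander: amber glass jar, 48 mm diameter, 70 mm high. Origin: centre of its underside.
- bowl: Bystander: steel bowl, 100 mm across, 45 mm high. Origin: centre of its underside.
- brush: Bystander: brush with black handle, 170 mm long, lying on the table. Origin: at its middle, underside.
Mind the look-alikes: they are no part of the job. Leave any orange look-alike of the tin_narrow alone. What is shaped like the tin_middle but yellow is not meant.

How it is judged:
On the way, in this order (a step that is already met when the one before it is completed fails the run):
1. the middle tin rests released, centred and square, on the wide tin (horizontal distance between tin_middle and tin_wide below 0.008 m and angle between the x axis of tin_middle and the x axis of tin_wide, either way round below 0.1 rad and z of tin_middle in the frame of tin_wide between 0.036 and 0.044 m and angle between tin_middle's own z axis and vertical below 0.06 rad and linear speed of tin_middle below 0.03 m/s and contact force between tin_middle and the fingers below 0.1 N), for 0.2 s.
2. the narrow tin rests released, centred and square, on the middle tin (horizontal distance between tin_narrow and tin_middle below 0.008 m and angle between the x axis of tin_narrow and the x axis of tin_middle, either way round below 0.1 rad and z of tin_narrow in the frame of tin_middle between 0.03 and 0.038 m and angle between each of tin_narrow, tin_middle's own z axis and vertical below 0.06 rad and horizontal distance between tin_middle and tin_wide below 0.008 m and angle between the x axis of tin_middle and the x axis of tin_wide, either way round below 0.1 rad and z of tin_middle in the frame of tin_wide between 0.036 and 0.044 m and linear speed of tin_narrow below 0.03 m/s and contact force between tin_narrow and the fingers below 0.1 N), for 0.2 s.
3. the drawer is home (value of joint drawer above 0.096 m), for 0.2 s.
At the end, for the whole second after the job is handed in: The wide tin stands flat on the drawer's floor, the middle tin on it and the narrow tin on the middle one, all level, at rest and released; each tin's centre is within 8 mm of the centre of the tin below and its length within 0.1 rad (6 degrees) of parallel; the drawer is within 4 mm of fully home (horizontal distance between tin_middle and tin_wide below 0.008 m and angle between the x axis of tin_middle and the x axis of tin_wide, either way round below 0.1 rad and z of tin_middle in the frame of tin_wide between 0.036 and 0.044 m and angle between each of tin_middle, tin_narrow, tin_wide's own z axis and vertical below 0.06 rad and horizontal distance between tin_narrow and tin_middle below 0.008 m and angle between the x axis of tin_narrow and the x axis of tin_middle, either way round below 0.1 rad and z of tin_narrow in the frame of tin_middle between 0.03 and 0.038 m and z of tin_wide in the frame of drawer_floor between -0.004 and 0.004 m and value of joint drawer above 0.096 m and linear speed of each of tin_wide, tin_middle, tin_narrow below 0.02 m/s); the robot touches nothing.
It fails at once if a jar, the bowl or the brush is moved by more than 20 mm (distance of any of jar_big, jar_small, bowl, brush from where it was at the start of the episode above 0.02 m).
It fails at once if a tin is dropped or thrown: it moves faster than 0.45 m/s (a fall of about 10 mm) with no finger touching it ((linear speed of tin_wide above 0.45 m/s and contact force between tin_wide and the fingers below 0.1 N) or (linear speed of tin_middle above 0.45 m/s and contact force between tin_middle and the fingers below 0.1 N) or (linear speed of tin_narrow above 0.45 m/s and contact force between tin_narrow and the fingers below 0.1 N)).
It also fails if it takes over 54 s, if anything falls off the work surface, if the arm or the gripper's body presses on something with over 40 N, if the wrist force passes 120 N, or if a joint passes its speed limit or range.

## Working session

There is one attempt and no reset: what is moved stays moved. The work goes in short steps, Python scripts to look and compute and a tool call to move; the robot and the scene stay as the last step left them, time stands still between calls to the robot, and variables do not carry over. Pictures are saved under pics/ and viewed, about 8 in all and at most 12, crops included, and the job is handed in when it is done.

Besides the shell and the picture viewer there is one more tool, called after "Call:" by a JSON object that holds its "name" and its "arguments". move_arm: Moves the arm, as the interface text tells. Its arguments: {"type":"object","properties":{"series":{"type":"array","items":{"type":"number"}},"gripper":{"type":"number"},"squeeze":{"type":"number"}},"required":["series"]}

```bash
ls; mkdir -p pics
python3 - <<'E'
from workcell import ctrl
import cv2,numpy as np,pickle
print(ctrl.get_state())
for n in("scene","top"):
    f=ctrl.grab_frame(n);print(n,f["fx"],f["fy"],f["cx"],f["cy"],np.round(f["extrinsics"],4).tolist())
    cv2.imwrite(f"pics/{n}0.png",f["img"][:,:,::-1]);pickle.dump(f,open(f"pics/{n}0.pkl","wb"))
E
```

```text
pics
{'t': 0.0, 'joint_pos': array([ 1.09378409,  0.52202401, -0.03634695,  1.60002685,  0.02121948,
        1.02107601, -0.11278792]), 'joint_velocities': array([-0.00134581, -0.00135525,  0.00070907, -0.0018874 , -0.00192651,
        0.00143907, -0.0006801 ]), 'effort': array([ 3.93438213e-04, -9.27084017e+01,  1.98033147e+00, -3.69931412e+01,
        1.79205474e-02,  8.11154925e-03, -1.35750125e-05]), 'ee_pos': array([ 0.24712009, -0.57365551,  0.19841256]), 'ee_rot': array([-3.14044754e+00,  8.86776305e-05,  4.06841863e-01]), 'contact_force': array([-0.05867118,  0.44083026, -0.134518  ]), 'ft_torque': array([ 0.01332057,  0.02643875, -0.00037207]), 'opening': 0.08535244981937047}
scene 449.3898255937416 449.3898255937416 276.62828804911146 208.70457369635426 [[-0.5804, 0.4711, -0.6642, 1.3949], [0.814, 0.3589, -0.4567, 0.6799], [0.0232, -0.8057, -0.5918, 0.8344], [0.0, 0.0, 0.0, 1.0]]
top 387.3604745715678 387.3604745715678 277.0555208899099 211.06622985485438 [[0.0186, -0.9913, 0.13, 0.391], [-0.9998, -0.0199, -0.0088, 0.0862], [0.0113, -0.1298, -0.9915, 1.1239], [0.0, 0.0, 0.0, 1.0]]
```

View pics/top0.png

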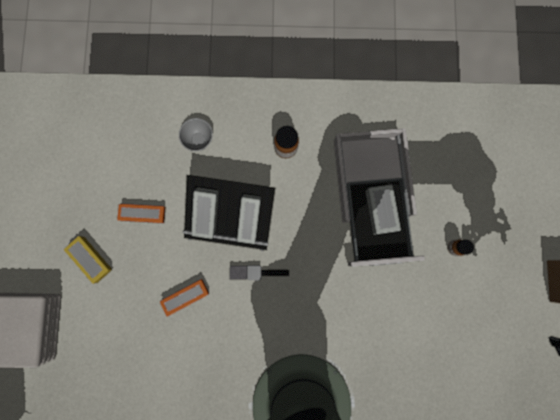

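View pics/scene0.png

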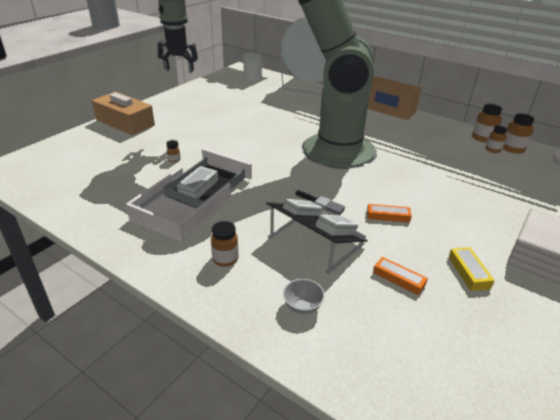

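The top view shows the drainer at about (230,212) with two grey-lidded tins on it, the left at (204,213) and the right at (249,219). The unit is at (378,195) with the wide tin at (384,210). The look-alikes are orange at (141,213) and (185,296), and yellow at (88,258). The left tin looks wider, so it should be the middle tin. I'll enlarge to confirm.

```bash
cat > h.py <<'E'
import numpy as np,cv2,pickle
from scipy.spatial.transform import Rotation as R
def proj(f,P):
    E=np.linalg.inv(f["extrinsics"]);p=np.atleast_2d(P)@E[:3,:3].T+E[:3,3]
    return np.c_[f["fx"]*p[:,0]/p[:,2]+f["cx"],f["fy"]*p[:,1]/p[:,2]+f["cy"]]
def unproj(f,px,z):
    px=np.atleast_2d(px);E=f["extrinsics"]
    d=np.c_[(px[:,0]-f["cx"])/f["fx"],(px[:,1]-f["cy"])/f["fy"],np.ones(len(px))]@E[:3,:3].T
    return E[:3,3]+d*((z-E[2,3])/d[:,2])[:,None]
def crop(f,x0,y0,w,h,s,name,g=1.0):
    c=f["img"][y0:y0+h,x0:x0+w,::-1]
    c=np.clip(c*g,0,255).astype(np.uint8)
    cv2.imwrite(name,cv2.resize(c,None,fx=s,fy=s,interpolation=cv2.INTER_CUBIC))
E
python3 - <<'E'
from h import *
f=pickle.load(open("pics/top0.pkl","rb"))
a=f["img"][170:255,180:280,::-1];b=f["img"][120:270,330:420,::-1]
b=f["img"][170:270,335:420,::-1]
A=cv2.resize(a,(400,340),interpolation=cv2.INTER_CUBIC);B=cv2.resize(b,(340,400),interpolation=cv2.INTER_CUBIC)
o=np.zeros((400,740,3),np.uint8);o[:340,:400]=A;o[:,400:]=B
cv2.imwrite("pics/c1.png",np.clip(o*1.5,0,255).astype(np.uint8))
print(unproj(f,[[378,195]],0.06),unproj(f,[[204,213],[249,219]],.1))
E
```

```text
[[ 0.58133802 -0.20444149  0.06      ]] [[0.51607621 0.27114982 0.1       ]
 [0.50241251 0.15117689 0.1       ]]
```

View pics/c1.png

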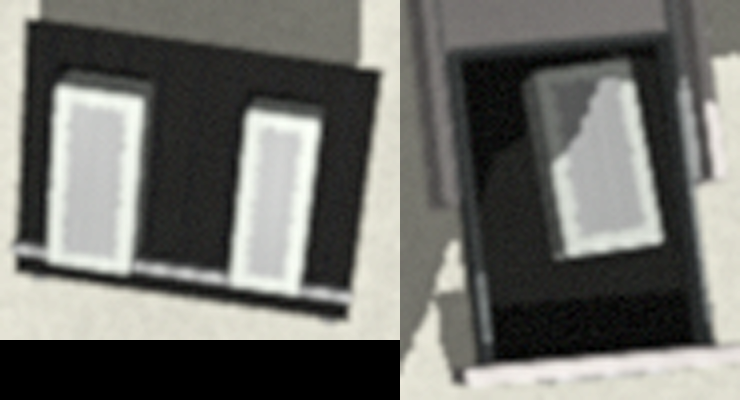

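The left tin is about 23 px wide and the right about 19 px, a ratio of 0.83 = 48/58. So left is the middle tin and right is the narrow one, both plain metal; the orange and yellow ones are look-alikes. Next I'll enlarge the second view for the pose fits.

Run:
```python
from h import *
f=pickle.load(open("pics/scene0.pkl","rb"))
a=f["img"][190:250,260:370,::-1];b=f["img"][145:235,125:260,::-1]
A=cv2.resize(a,None,fx=5,fy=5,interpolation=cv2.INTER_CUBIC);B=cv2.resize(b,None,fx=3,fy=3,interpolation=cv2.INTER_CUBIC)
o=np.zeros((570,550,3),np.uint8);o[:300]=A;o[300:,:405]=B
cv2.imwrite("pics/c2.png",np.clip(o*1.3,0,255).astype(np.uint8))
```

```text
(no output)
```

View pics/c2.png

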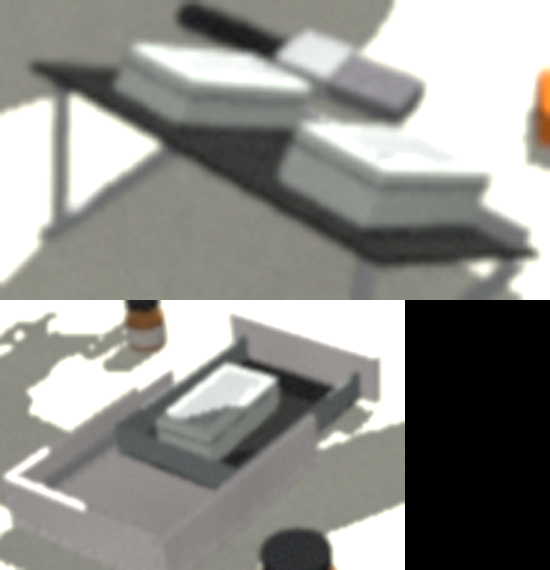

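```bash
cat > fit.py <<'E'
from h import *
from scipy.optimize import least_squares
T=pickle.load(open("pics/top0.pkl","rb"));S=pickle.load(open("pics/scene0.pkl","rb"))
c1=lambda x,y:((x+.5)/4-.5+180,(y+.5)/4-.5+170)
c1b=lambda x,y:((x-400+.5)/4-.5+335,(y+.5)/4-.5+170)
c2=lambda x,y:((x+.5)/5-.5+260,(y+.5)/5-.5+190)
c2b=lambda x,y:((x+.5)/3-.5+125,(y-300+.5)/3-.5+145)
# obs: (cam, local pt sign (sx,sy,h in 0/1), px)
def tin(obs,W,H,pose,x0,name):
    def res(p):
        r=[]
        Rm,t=pose(p)
        for f,(sx,sy,h),px in obs:
            P=Rm@np.array([sx*.065,sy*W/2,h*H])+t
            r.append(proj(f,P)[0]-px)
        return np.ravel(r)
    s=least_squares(res,x0,loss="soft_l1");Rm,t=pose(s.x)
    print(name,np.round(s.x,4),"t",np.round(t,4),"eul",np.round(R.from_matrix(Rm).as_euler("xyz"),4));print(np.round(res(s.x).reshape(-1,2),1).tolist())
    return Rm,t,s.x
# drainer
def dpose(p): return R.from_euler("z",p[2]).as_matrix()@R.from_euler("y",-np.pi/6).as_matrix(),np.array([p[0],p[1],.07])
dobs=[(T,(1,1),c1(28,20)),(T,(1,-1),c1(381,72)),(T,(-1,-1),c1(348,318)),(T,(-1,1),c1(16,272)),(S,(1,-1),c2(33,67)),(S,(1,1),c2(365,260)),(S,(-1,1),c2(532,252))]
def dres(p):
    Rm,t=dpose(p);return np.ravel([proj(f,Rm@np.array([a*.095,b*.12,0])+t)[0]-px for f,(a,b),px in dobs])
s=least_squares(dres,[.5,.2,-.1],loss="soft_l1");print("drainer",np.round(s.x,4));print(np.round(dres(s.x).reshape(-1,2),1).tolist())
DR,Dt=dpose(s.x)
def onslope(p): return DR@R.from_euler("z",p[2]).as_matrix(),Dt+DR@np.array([p[0],p[1],0])
U,L=(1,-1),(1,1)
mo=[(T,(1,1,1),c1(55,86)),(T,(1,-1,1),c1(148,95)),(T,(-1,-1,1),c1(130,275)),(T,(-1,1,1),c1(48,263)),
 (S,(1,-1,1),c2(301,122)),(S,(1,1,1),c2(374,186)),(S,(-1,1,1),c2(488,182)),(S,(1,1,0),c2(370,226)),(S,(1,-1,0),c2(279,178))]
no=[(T,(1,1,1),c1(247,110)),(T,(1,-1,1),c1(322,118)),(T,(-1,-1,1),c1(300,293)),(T,(-1,1,1),c1(231,284)),
 (S,(1,-1,1),c2(133,48)),(S,(1,1,1),c2(189,97)),(S,(-1,1,1),c2(313,92)),(S,(1,1,0),c2(187,126)),(S,(1,-1,0),c2(116,88))]
M=tin(mo,.058,.034,onslope,[0,.06,0],"middle");N=tin(no,.048,.028,onslope,[0,-.06,0],"narrow")
def lev(p): return R.from_euler("z",p[2]).as_matrix(),np.array([p[0],p[1],.018])
wo=[(T,(1,-1,1),c1b(630,62)),(T,(-1,-1,1),c1b(663,242)),(T,(-1,1,1),c1b(566,259)),(T,(1,1,1),c1b(542,76)),
 (S,(1,-1,1),c2b(163,410)),(S,(1,1,1),c2b(208,437)),(S,(-1,1,1),c2b(279,378)),(S,(-1,-1,1),c2b(222,363)),(S,(1,1,0),c2b(210,459)),(S,(1,-1,0),c2b(158,438))]
W=tin(wo,.068,.04,lev,[.55,-.2,.15],"wide")
print("front",unproj(T,[[350,264],[422,260]],.071))
E
python3 fit.py
```

```text
drainer [ 0.5199  0.2111 -0.1284]
[[-0.5, -0.6], [1.0, -0.3], [0.4, 1.1], [-0.3, 0.1], [-2.0, -0.9], [1.6, 0.3], [0.2, 0.4]]
middle [-0.0011  0.0609  0.0085] t [0.5267 0.2716 0.0694] eul [-0.0049 -0.5236 -0.1185]
[[-0.2, -0.1], [-1.3, 0.7], [0.2, 0.2], [-0.4, 0.2], [-1.9, 0.7], [1.5, -2.4], [0.4, -1.4], [-2.9, 1.6], [-2.4, 1.2]]
narrow [-0.0007 -0.0584  0.0192] t [0.5118 0.1533 0.0696] eul [-0.0111 -0.5235 -0.1062]
[[-0.8, -0.0], [-1.3, 0.3], [-0.3, 0.7], [-0.4, 0.7], [-1.6, -0.1], [0.6, -2.6], [-0.9, -0.1], [-2.8, 1.0], [-1.9, 1.2]]
wide [ 0.5397 -0.2222  0.1518] t [ 0.5397 -0.2222  0.018 ] eul [0.     0.     0.1518]
[[0.3, 0.6], [0.1, 1.4], [0.1, 0.3], [-1.5, 0.2], [-3.4, 2.7], [-0.3, -0.4], [-0.9, -0.1], [0.9, -0.3], [0.1, 2.9], [-0.3, 4.0]]
front [[ 0.38885554 -0.1227567   0.071     ]
 [ 0.40321917 -0.31821848  0.071     ]]
```

```bash
cat > plan.py <<'E'
from h import *
from workcell import ctrl
RX=R.from_euler("x",np.pi)
def G(yaw,pitch,t,h,dx=0):
    """tool pose gripping a tin with origin t, at height h above its underside"""
    r=R.from_euler("xyz",[0,pitch,yaw]);return np.array(t)+r.apply([dx,0,h]),r*RX
MID=(-.1185,-np.pi/6,[.5275,.2716,.0698]);NAR=(-.1062,-np.pi/6,[.5118,.1533,.0696]);WID=(.1518,0,[.5397,-.2222,.018])
def plan(*targets):
    s=ctrl.get_state();p=s["ee_pos"];r=R.from_euler("xyz",s["ee_rot"])
    print("t",round(s["t"],2),"pos",np.round(p,4),"rot",np.round(s["ee_rot"],4),"F",np.round(s["contact_force"],1),"open",round(s["opening"],4))
    for tp,tr in targets:
        print(np.round(np.r_[r.inv().apply(tp-p)*100,(r.inv()*tr).as_rotvec()],3).tolist())
E
python3 -c "
from plan import *
plan((np.array([.48,-.25,.28]),R.from_euler('z',0)*RX),G(*MID,.12))"
```

```text
t 0.1 pos [ 0.2471 -0.5737  0.1985] rot [-3.1406e+00  1.0000e-04  4.0670e-01] F [-0.6 -0.8  0.1] open 0.085
[34.195, -20.526, -8.132, -0.001, 0.0, 0.407]
[54.003, -69.549, 2.544, -0.138, 0.512, 0.513]
```

Call:
{"name": "move_arm", "arguments": {"series": [34.2,-20.5,-8.1,0,0,0.407,34.2,-20.5,-8.1,0,0,0.407,34.2,-20.5,-8.1,0,0,0.407,34.2,-20.5,-8.1,0,0,0.407,34.2,-20.5,-8.1,0,0,0.407,34.2,-20.5,-8.1,0,0,0.407,34.2,-20.5,-8.1,0,0,0.407,34.2,-20.5,-8.1,0,0,0.407,34.2,-20.5,-8.1,0,0,0.407,34.2,-20.5,-8.1,0,0,0.407,34.2,-20.5,-8.1,0,0,0.407,34.2,-20.5,-8.1,0,0,0.407], "gripper": -1, "squeeze": 60}}

```text
t: 1.1
ee_pos: [0.4813, -0.2487, 0.28]
ee_rot: [-3.141, -0.0, 0.003]
contact_force: [-0.8, -1.0, 0.2]
opening: 0.0852
```

```bash
python3 -c "
from plan import *
plan(G(*MID,.12))"
```

```text
t 1.1 pos [ 0.4813 -0.2487  0.28  ] rot [-3.1413e+00 -2.0000e-04  3.3000e-03] F [-0.8 -1.   0.2] open 0.0852
[-1.165, -52.738, 10.644, -0.032, 0.523, 0.119]
```

Call:
{"name": "move_arm", "arguments": {"series": [-1.2,-52.8,10.6,-0.032,0.523,0.119,-1.2,-52.8,10.6,-0.032,0.523,0.119,-1.2,-52.8,10.6,-0.032,0.523,0.119,-1.2,-52.8,10.6,-0.032,0.523,0.119,-1.2,-52.8,10.6,-0.032,0.523,0.119,-1.2,-52.8,10.6,-0.032,0.523,0.119,-1.2,-52.8,10.6,-0.032,0.523,0.119,-1.2,-52.8,10.6,-0.032,0.523,0.119,-1.2,-52.8,10.6,-0.032,0.523,0.119,-1.2,-52.8,10.6,-0.032,0.523,0.119,-1.2,-52.8,10.6,-0.032,0.523,0.119,-1.2,-52.8,10.6,-0.032,0.523,0.119,-1.2,-52.8,10.6,-0.032,0.523,0.119,-1.2,-52.8,10.6,-0.032,0.523,0.119,-1.2,-52.8,10.6,-0.032,0.523,0.119,-1.2,-52.8,10.6,-0.032,0.523,0.119,-1.2,-52.8,10.6,-0.032,0.523,0.119,-1.2,-52.8,10.6,-0.032,0.523,0.119]}}

```text
t: 2.6
ee_pos: [0.4786, 0.0219, 0.2063]
ee_rot: [-3.138, -0.492, -0.126]
contact_force: [-0.3, 0.5, 0.7]
opening: 0.0857
```

```bash
python3 -c "
from plan import *
plan(G(*MID,.12),G(*MID,.005))
f=ctrl.grab_frame('scene');crop(f,240,120,160,140,5,'pics/s1.png',1.2)"
```

```text
t 2.6 pos [0.4786 0.0219 0.2063] rot [-3.1377 -0.4918 -0.126 ] F [-0.3  0.5  0.7] open 0.0857
[-5.315, -25.336, 0.945, -0.0, 0.032, -0.007]
[-4.95, -25.334, 12.439, -0.0, 0.032, -0.007]
```

View pics/s1.png

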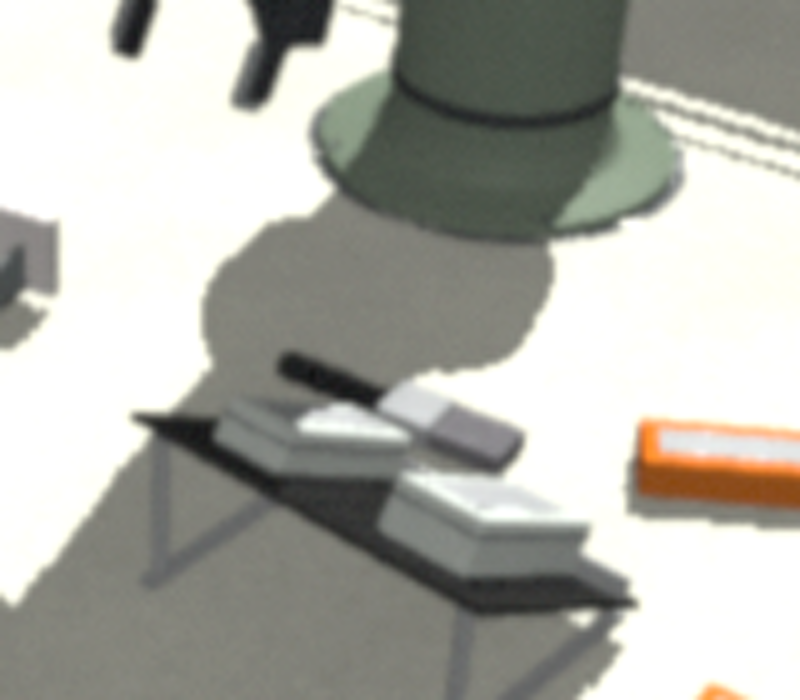

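The image shows the arm short of the drainer, with both tins undisturbed. A joint speed limit slowed the move, so I'll continue.

Call:
{"name": "move_arm", "arguments": {"series": [-5.3,-25.3,0.9,0,0.032,-0.007,-5.3,-25.3,0.9,0,0.032,-0.007,-5.3,-25.3,0.9,0,0.032,-0.007,-5.3,-25.3,0.9,0,0.032,-0.007,-5.3,-25.3,0.9,0,0.032,-0.007,-5.3,-25.3,0.9,0,0.032,-0.007,-5.3,-25.3,0.9,0,0.032,-0.007,-5.3,-25.3,0.9,0,0.032,-0.007,-5.3,-25.3,0.9,0,0.032,-0.007,-5.3,-25.3,0.9,0,0.032,-0.007,-5.3,-25.3,0.9,0,0.032,-0.007,-5.3,-25.3,0.9,0,0.032,-0.007,-5.3,-25.3,0.9,0,0.032,-0.007,-5.3,-25.3,0.9,0,0.032,-0.007,-5.3,-25.3,0.9,0,0.032,-0.007,-5.3,-25.3,0.9,0,0.032,-0.007,-5.3,-25.3,0.9,0,0.032,-0.007,-5.3,-25.3,0.9,0,0.032,-0.007]}}

```text
t: 4.15
ee_pos: [0.4674, 0.2795, 0.1744]
ee_rot: [-3.141, -0.524, -0.116]
contact_force: [-0.0, -0.1, -0.3]
opening: 0.0853
```

```bash
python3 -c "
from plan import *
plan(G(*MID,.12),G(*MID,.005));print(ctrl.get_state()['joint_velocities'].round(3),ctrl.get_state()['joint_pos'].round(3))"
```

```text
t 4.15 pos [0.4674 0.2795 0.1744] rot [-3.1411 -0.5237 -0.1159] F [-0.  -0.1 -0.3] open 0.0853
[0.023, 0.071, 0.091, -0.002, -0.0, 0.002]
[0.022, 0.092, 11.591, -0.002, -0.0, 0.002]
[-0.003  0.002  0.001 -0.001 -0.001  0.001  0.   ] [-1.69   0.509  0.997  2.226 -0.018  0.294 -2.497]
```

Call:
{"name": "move_arm", "arguments": {"series": [0,0.1,2,0,0,0,0,0.1,4,0,0,0,0,0.1,6,0,0,0,0,0.1,7.5,0,0,0,0,0.1,9,0,0,0,0,0.1,10,0,0,0,0,0.1,10.8,0,0,0,0,0.1,11.6,0,0,0,0,0.1,11.6,0,0,0,0,0.1,11.6,0,0,0]}}

```text
t: 4.98
ee_pos: [0.5279, 0.2811, 0.0888]
ee_rot: [3.119, -0.502, -0.116]
contact_force: [0.8, -0.6, 0.1]
opening: 0.0852
```

```bash
python3 -c "
from plan import *
plan(G(*MID,.005));print(ctrl.get_state()['joint_pos'].round(3))"
```

```text
t 4.98 pos [0.5279 0.2811 0.0888] rot [ 3.1185 -0.5024 -0.1159] F [ 0.8 -0.6  0.1] open 0.0852
[-0.868, 0.921, 1.219, 0.022, 0.021, 0.003]
[-1.347  0.671  0.702  2.141  0.003  0.162 -2.52 ]
```

Joints 6 and 7 are at their limits in this posture. I'll back out, flip the tool by a half turn, and grip with a smaller tilt, since the pads stay flat on the sides at any pitch.

Call:
{"name": "move_arm", "arguments": {"series": [0,0,-3,0,0,0,0,0,-6,0,0,0,0,0,-9,0,0,0,0,0,-11,0,0,0,0,0,-13,0,0,0,0,0,-15,0,0,0,0,0,-17,0,0,0,0,0,-17,0,0,0]}}

```text
t: 5.65
ee_pos: [0.4457, 0.2961, 0.2397]
ee_rot: [3.122, -0.502, -0.115]
contact_force: [-1.0, 1.0, 0.6]
opening: 0.0853
```

```bash
cat >> plan.py <<'E'
def G(yaw,pitch,t,h,tp,flip=1,dx=0,turn=0):
    """tool pose gripping a tin at h above underside (tin normal), tool pitch tp in world; flip=half turn; turn: extra yaw"""
    r=R.from_euler("xyz",[0,pitch,yaw]);q=R.from_euler("xyz",[0,tp,yaw+turn])*RX*R.from_euler("z",np.pi*flip)
    return np.array(t)+r.apply([dx,0,h]),q
E
python3 -c "
from plan import *
plan((np.array([.46,.25,.25]),R.from_euler('z',1.4)*RX),)
print(ctrl.get_state()['joint_pos'].round(3))"
```

```text
t 5.65 pos [0.4457 0.2961 0.2397] rot [ 3.1219 -0.5019 -0.1147] F [-1.   1.   0.6] open 0.0853
[2.202, 4.42, 0.116, 0.395, -0.387, -1.485]
[-1.901  0.43   1.185  2.137  0.021  0.532 -2.52 ]
```

Call:
{"name": "move_arm", "arguments": {"series": [2.2,4.4,0.1,0.395,-0.387,-1.485,2.2,4.4,0.1,0.395,-0.387,-1.485,2.2,4.4,0.1,0.395,-0.387,-1.485,2.2,4.4,0.1,0.395,-0.387,-1.485,2.2,4.4,0.1,0.395,-0.387,-1.485,2.2,4.4,0.1,0.395,-0.387,-1.485,2.2,4.4,0.1,0.395,-0.387,-1.485,2.2,4.4,0.1,0.395,-0.387,-1.485,2.2,4.4,0.1,0.395,-0.387,-1.485,2.2,4.4,0.1,0.395,-0.387,-1.485,2.2,4.4,0.1,0.395,-0.387,-1.485,2.2,4.4,0.1,0.395,-0.387,-1.485,2.2,4.4,0.1,0.395,-0.387,-1.485,2.2,4.4,0.1,0.395,-0.387,-1.485]}}

```text
t: 6.82
ee_pos: [0.4617, 0.2487, 0.248]
ee_rot: [-3.141, 0.004, 1.403]
contact_force: [0.6, 0.0, 0.3]
opening: 0.0853
```

```bash
python3 -c "
from plan import *
plan(G(*MID,.15,-.2))
print(ctrl.get_state()['joint_pos'].round(3))"
```

```text
t 6.82 pos [0.4617 0.2487 0.248 ] rot [-3.1409  0.0042  1.4029] F [0.6 0.  0.3] open 0.0853
[3.003, -1.38, 4.818, -0.166, -0.151, -1.614]
[-1.002  0.342  0.514  1.821 -0.19   1.031 -0.582]
```

Call:
{"name": "move_arm", "arguments": {"series": [3,-1.4,2,-0.166,-0.151,-1.614,3,-1.4,2,-0.166,-0.151,-1.614,3,-1.4,2,-0.166,-0.151,-1.614,3,-1.4,2,-0.166,-0.151,-1.614,3,-1.4,2,-0.166,-0.151,-1.614,3,-1.4,2,-0.166,-0.151,-1.614,3,-1.4,2,-0.166,-0.151,-1.614,3,-1.4,2,-0.166,-0.151,-1.614,3,-1.4,2,-0.166,-0.151,-1.614,3,-1.4,2,-0.166,-0.151,-1.614,3,-1.4,2,-0.166,-0.151,-1.614,3,-1.4,2,-0.166,-0.151,-1.614,3,-1.4,2,-0.166,-0.151,-1.614,3,-1.4,2,-0.166,-0.151,-1.614,3,-1.4,2,-0.166,-0.151,-1.614,3,-1.4,2,-0.166,-0.151,-1.614]}}

```text
t: 8.15
ee_pos: [0.4525, 0.2805, 0.2283]
ee_rot: [3.138, 0.201, 3.012]
contact_force: [-0.4, -0.5, 0.5]
opening: 0.0855
```

```bash
python3 -c "
from plan import *
p,q=G(*MID,.007,-.2)
plan((p+q.apply([0,0,-.08]),q),(p,q))
print(ctrl.get_state()['joint_pos'].round(3))"
```

```text
t 8.15 pos [0.4525 0.2805 0.2283] rot [3.1385 0.2012 3.0116] F [-0.4 -0.5  0.5] open 0.0855
[-4.018, 0.042, 8.38, 0.001, 0.001, -0.011]
[-4.008, 0.036, 16.38, 0.001, 0.001, -0.011]
[-0.935  0.264  0.198  1.957  0.141  0.799  0.602]
```

Call:
{"name": "move_arm", "arguments": {"series": [-2,0,3,0,0,-0.011,-4,0,5.5,0,0,-0.011,-4,0,8,0,0,-0.011,-4,0,10,0,0,-0.011,-4,0,12,0,0,-0.011,-4,0,14,0,0,-0.011,-4,0,15.2,0,0,-0.011,-4,0,16,0,0,-0.011,-4,0,16.4,0,0,-0.011,-4,0,16.4,0,0,-0.011,-4,0,16.4,0,0,-0.011,-4,0,16.4,0,0,-0.011]}}

```text
t: 9.15
ee_pos: [0.5244, 0.2722, 0.0765]
ee_rot: [3.141, 0.202, 3.028]
contact_force: [0.6, -0.1, 0.8]
opening: 0.0852
```

```bash
python3 -c "
from plan import *
plan(G(*MID,.007,-.2))
print(ctrl.get_state()['joint_pos'].round(3))
f=ctrl.grab_frame('scene');crop(f,250,150,130,100,6,'pics/s2.png',1.2)"
```

```text
t 9.15 pos [0.5244 0.2722 0.0765] rot [3.1411 0.2021 3.0283] F [ 0.6 -0.1  0.8] open 0.0852
[0.043, -0.027, 0.053, 0.002, 0.002, 0.005]
[-0.797  0.569  0.179  1.959  0.094  0.475  0.724]
```

View pics/s2.png

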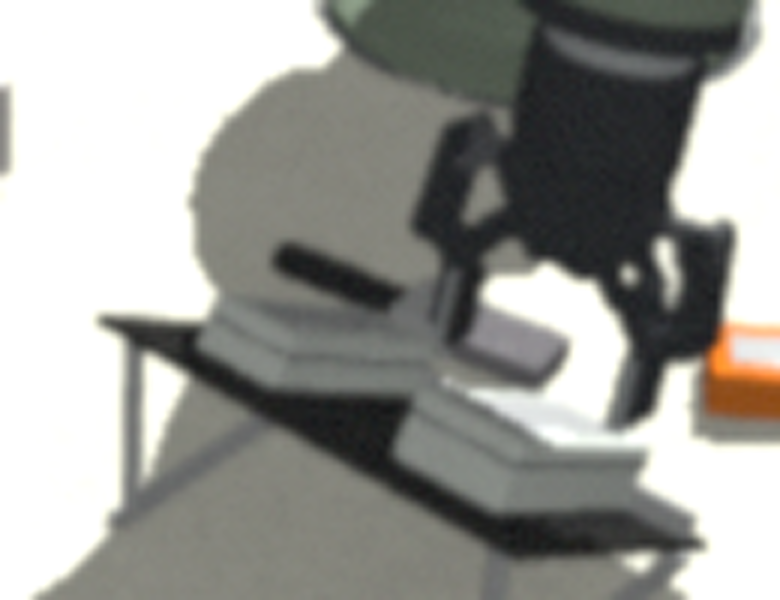

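```bash
python3 -c "
from plan import *
s=ctrl.get_state();f=pickle.load(open('pics/scene0.pkl','rb'))
q=R.from_euler('xyz',s['ee_rot']);p=s['ee_pos']
for P in ([0,.0425,-.013],[0,-.0425,-.013],[.011,-.0425,-.013],[-.011,-.0425,-.013],[0,0,0],[0,.0425,-.05],[0,-.0425,-.05]):
  w=p+q.apply(P);print(P,w.round(3),((proj(f,w)-[250,150])*6).round())
r=R.from_euler('xyz',[0,-np.pi/6,-.1185]);t=np.array([.5275,.2716,.0698])
for P in ([.065,.029,.034],[-.065,.029,.034],[.065,.029,0],[-.065,.029,0],[0,.029,.034],[.065,-.029,.034],[-.065,-.029,.034]):print(P,((proj(f,t+r.apply(P))-[250,150])*6).round())
"
```

```text
[0, 0.0425, -0.013] [0.527 0.315 0.089] [[591. 489.]]
[0, -0.0425, -0.013] [0.517 0.23  0.089] [[437. 408.]]
[0.011, -0.0425, -0.013] [0.506 0.232 0.087] [[451. 402.]]
[-0.011, -0.0425, -0.013] [0.528 0.229 0.091] [[423. 415.]]
[0, 0, 0] [0.524 0.272 0.076] [[506. 473.]]
[0, 0.0425, -0.05] [0.519 0.316 0.125] [[611. 417.]]
[0, -0.0425, -0.05] [0.51  0.231 0.125] [[454. 337.]]
[0.065, 0.029, 0.034] [[514. 446.]]
[-0.065, 0.029, 0.034] [[645. 448.]]
[0.065, 0.029, 0] [[484. 518.]]
[-0.065, 0.029, 0] [[616. 514.]]
[0, 0.029, 0.034] [[583. 447.]]
[0.065, -0.029, 0.034] [[406. 388.]]
[-0.065, -0.029, 0.034] [[542. 395.]]
```

```bash
python3 -c "
from plan import *
f=pickle.load(open('pics/scene0.pkl','rb'))
for p,e in (([.2471,-.5737,.1985],[-3.1406,0,.4067]),([.4786,.0219,.2063],[-3.1377,-.4918,-.126])):
  q=R.from_euler('xyz',e)
  for P in ([0,.0425,-.013],[0,-.0425,-.013],[0,0,0]): print(proj(f,np.array(p)+q.apply(P)).round(1))
s=ctrl.get_state();q=R.from_euler('xyz',s['ee_rot'])
F=ctrl.grab_frame('scene');d=np.abs(F['img'].astype(int)-f['img']).max(2)
tips=proj(f,s['ee_pos']+q.apply([[0,.0425,-.013],[0,-.0425,-.013]]));print(tips)
T=ctrl.grab_frame('top');o=np.zeros((480,800,3),np.uint8)
o[:,:480]=cv2.resize(F['img'][190:245,300:355,::-1],(480,480),interpolation=cv2.INTER_NEAREST)
o[:320,480:]=cv2.resize(T['img'][150:270,170:290,::-1],(320,320),interpolation=cv2.INTER_CUBIC)
cv2.imwrite('pics/d1.png',o)
"
```

```text
[[168.9  78.7]]
[[190.   80.9]]
[[179.8  83.1]]
[[261.  142.7]]
[[282.9 152.8]]
[[270.2 151.9]]
[[348.54721302 231.56648523]
 [322.82465151 218.01110691]]
```

View pics/d1.png

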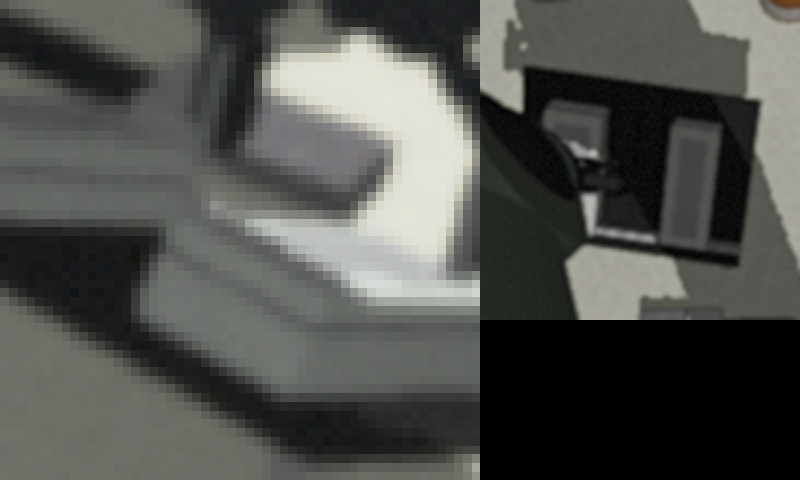

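```bash
python3 -c "
from plan import *
T=pickle.load(open('pics/top0.pkl','rb'));S=pickle.load(open('pics/scene0.pkl','rb'))
for n,px,z,seen in (('jb',(287,137),.105,(223,230)),('js',(460,246.5),.07,(173,144)),('bowl',(196,132),.045,(304,292)),('front L',(350,264),.071,0),('front R',(422,260),.071,0)):
  w=unproj(T,px,z);print(n,w.round(3),proj(S,w).round(1),seen)
print('base',proj(S,[[0,0,0]]),proj(T,[[0,0,0]]))
f=ctrl.grab_frame('scene');crop(f,250,60,150,110,5,'pics/s3.png',1.3)
s=ctrl.get_state();q=R.from_euler('xyz',s['ee_rot']);print(((proj(f,s['ee_pos']+q.apply([[0,0,-.073],[0,0,-.2],[.038,0,-.073],[-.038,0,-.073]]))-[250,150])*6).round())
"
```

```text
jb [[0.728 0.054 0.105]] [[222.6 227.7]] (223, 230)
js [[ 0.442 -0.424  0.07 ]] [[174.1 143.9]] (173, 144)
bowl [[0.757 0.314 0.045]] [[299.6 295.5]] (304, 292)
front L [[ 0.389 -0.123  0.071]] [[250.3 164.3]] 0
front R [[ 0.403 -0.318  0.071]] [[203.6 148.4]] 0
base [[338.13394028 149.27671476]] [[301.11806781 405.82751882]]
[[542. 331.]
 [610.  62.]
 [589. 309.]
 [493. 353.]]
```

All objects match between the two views, but the fingers appear about 30 mm short of the predicted tips. Closing gently will show whether the tin is between the pads.

Call:
{"name": "move_arm", "arguments": {"series": [0,0,0,0,0,0,0,0,0,0,0,0,0,0,0,0,0,0,0,0,0,0,0,0,0,0,0,0,0,0,0,0,0,0,0,0], "gripper": 1, "squeeze": 20}}

```text
t: 9.85
ee_pos: [0.5239, 0.2721, 0.076]
ee_rot: [-3.141, 0.201, 3.029]
contact_force: [-6.9, -0.7, 16.1]
opening: 0.0125
```

```bash
python3 -c "
from plan import *
plan()"
```

```text
t 9.85 pos [0.5239 0.2721 0.076 ] rot [-3.1414  0.2012  3.0288] F [-6.9 -0.7 16.1] open 0.0125
```

View pics/s3.png

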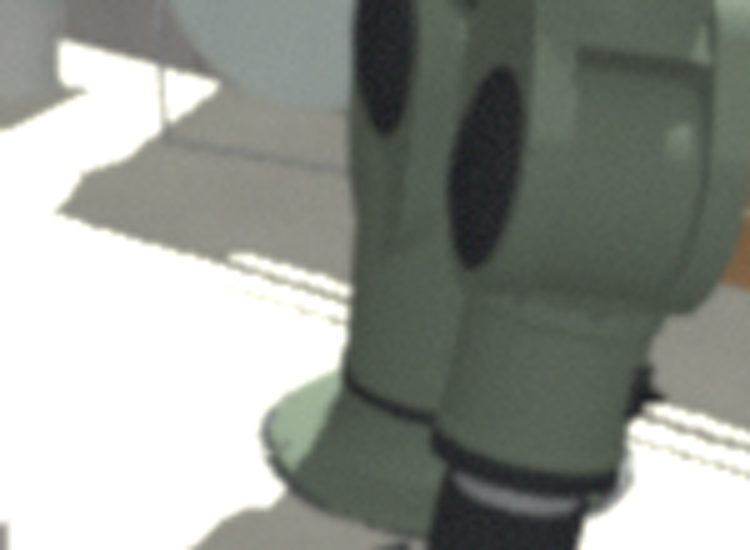

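The fingers closed just above the lid and pressed lightly on it, 16 N at an opening of 12 mm. So the real tips lie about 29 mm behind the reported TCP. I'll open, then go 30 mm deeper.

Call:
{"name": "move_arm", "arguments": {"series": [0,0,0,0,0,0,0,0,0,0,0,0,0,0,0,0,0,0,0,0,0,0,0,0,0,0,0,0,0,0,0,0,0,0,0,0,0,0,0,0,0,0], "gripper": -1}}

```text
t: 10.43
ee_pos: [0.524, 0.2718, 0.0755]
ee_rot: [-3.141, 0.201, 3.029]
contact_force: [0.1, -0.1, 0.8]
opening: 0.0853
```

Call:
{"name": "move_arm", "arguments": {"series": [0,0,0.5,0,0,0,0,0,1,0,0,0,0,0,1.5,0,0,0,0,0,2,0,0,0,0,0,2,0,0,0]}}

```text
t: 10.85
ee_pos: [0.5278, 0.271, 0.0547]
ee_rot: [-3.14, 0.2, 3.029]
contact_force: [0.6, -0.3, -0.4]
opening: 0.0859
```

Call:
{"name": "move_arm", "arguments": {"series": [0,0,0.4,0,0,0,0,0,0.8,0,0,0,0,0,1,0,0,0,0,0,1,0,0,0]}}

```text
t: 11.18
ee_pos: [0.5299, 0.271, 0.0456]
ee_rot: [-3.141, 0.201, 3.029]
contact_force: [-0.6, -0.2, 0.3]
opening: 0.0853
```

Call:
{"name": "move_arm", "arguments": {"series": [0,0,0,0,0,0,0,0,0,0,0,0,0,0,0,0,0,0,0,0,0,0,0,0,0,0,0,0,0,0,0,0,0,0,0,0], "gripper": 1, "squeeze": 50}}

```text
t: 11.68
ee_pos: [0.5301, 0.2714, 0.0467]
ee_rot: [-3.142, 0.202, 3.028]
contact_force: [-3.2, -0.2, 7.7]
opening: 0.0574
```

```bash
python3 -c "
from plan import *
plan()"
```

```text
t 11.68 pos [0.5301 0.2714 0.0467] rot [-3.1416  0.2015  3.0284] F [-3.2 -0.2  7.7] open 0.0574
```

```bash
cat > fit2.py <<'E'
import io,contextlib
with contextlib.redirect_stdout(io.StringIO()):
    from fit import *
k=lambda o:[a for a in o if a[0] is T]
tin(k(mo),.058,.034,onslope,[0,.06,0],"middle");tin(k(no),.048,.028,onslope,[0,-.06,0],"narrow");tin(k(wo),.068,.04,lev,[.55,-.2,.15],"wide")
E
python3 fit2.py
cat >> plan.py <<'E'
def Tm(p,r): 
    m=np.eye(4);m[:3,:3]=r.as_matrix();m[:3,3]=p;return m
def tinT(tin): return Tm(np.array(tin[2]),R.from_euler("xyz",[0,tin[1],tin[0]]))
def toolT():
    s=ctrl.get_state();return Tm(s["ee_pos"],R.from_euler("xyz",s["ee_rot"]))
def un(m): return m[:3,3],R.from_matrix(m[:3,:3])
E
python3 -c "
from plan import *
X=np.linalg.inv(toolT())@tinT(MID);np.save('Xm.npy',X);print(X.round(4))"
```

```text
middle [-0.0002  0.0599  0.0019] t [0.5274 0.2705 0.0699] eul [-0.0011 -0.5236 -0.1262]
[[0.4, -0.4], [-0.8, 0.5], [0.4, 0.0], [-0.1, -0.1]]
narrow [ 0.0008 -0.0601  0.008 ] t [0.5129 0.1514 0.0704] eul [-0.0046 -0.5236 -0.1192]
[[0.2, -0.5], [-0.3, 0.0], [0.1, 0.4], [-0.0, 0.2]]
wide [ 0.5413 -0.2226  0.1514] t [ 0.5413 -0.2226  0.018 ] eul [0.     0.     0.1514]
[[0.4, -0.0], [0.2, 0.8], [0.2, -0.2], [-1.4, -0.4]]
[[-9.486e-01 -5.200e-03  3.165e-01 -2.100e-03]
 [-4.600e-03  1.000e+00  2.700e-03 -1.000e-04]
 [-3.165e-01  1.100e-03 -9.486e-01 -2.320e-02]
 [ 0.000e+00  0.000e+00  0.000e+00  1.000e+00]]
```

Call:
{"name": "move_arm", "arguments": {"series": [-0.1,0,-0.5,0,0,0,-0.3,0,-1.5,0,0,0,-0.6,0,-3,0,0,0,-1,0,-5,0,0,0,-1.4,0,-7,0,0,0,-1.8,0,-9,0,0,0,-2.2,0,-11,0,0,0,-2.6,0,-13,0,0,0,-2.6,0,-13,0,0,0]}}

```text
t: 12.43
ee_pos: [0.531, 0.272, 0.1833]
ee_rot: [3.138, 0.205, 3.028]
contact_force: [1.0, 1.7, -2.2]
opening: 0.0572
```

```bash
sed -i 's/^WID=.*//; s/;WID=(.1518.*$/;WID=(.1515,0,[.541,-.2225,.018])/; s/NAR=(-.1062,-np.pi\/6,\[.5118,.1533,.0696\])/NAR=(-.119,-np.pi\/6,[.5132,.152,.0706])/' plan.py
cat >> plan.py <<'E'
def place(X,z,tin=WID): # tin underside at height z over wide-tin xy
    X=X.copy();X[1,3]=0
    # remove small misalignments: keep pitch only
    e=R.from_matrix(X[:3,:3]).as_matrix();a=np.arctan2(e[0,2],-e[2,2])
    X[:3,:3]=(R.from_euler("y",-a)*RX*R.from_euler("z",np.pi)).as_matrix() if e[0,0]<0 else X[:3,:3]
    t=tinT((tin[0],0,[tin[2][0],tin[2][1],z]));return un(t@np.linalg.inv(X))
E
python3 -c "
from plan import *
X=np.load('Xm.npy')
p,q=place(X,.158);print(p.round(4),q.as_euler('xyz').round(3),(q*R.from_matrix(X[:3,:3])).as_euler('xyz').round(4))
plan(place(X,.2),place(X,.158))
print(ctrl.get_state()['joint_pos'].round(3))"
```

```text
[ 0.5318 -0.2239  0.1367] [-3.142 -0.322 -2.99 ] [-0.0027 -0.      0.1469]
t 12.43 pos [0.531  0.272  0.1833] rot [3.1381 0.2051 3.0276] F [ 1.   1.7 -2.2] open 0.0572
[-5.508, -49.27, 1.454, 0.019, 0.524, -0.267]
[-4.653, -49.284, 5.566, 0.019, 0.524, -0.267]
[-0.797  0.415  0.185  1.867  0.094  0.715  0.757]
```

Call:
{"name": "move_arm", "arguments": {"series": [0,-0.5,0,0,0.005,-0.003,-0.2,-2,0,0.001,0.02,-0.01,-0.5,-4.4,0.1,0.002,0.05,-0.024,-0.9,-7.9,0.2,0.003,0.084,-0.043,-1.3,-11.8,0.4,0.005,0.126,-0.064,-1.8,-15.8,0.5,0.006,0.168,-0.085,-2.2,-19.7,0.6,0.008,0.21,-0.107,-2.6,-23.7,0.7,0.009,0.25,-0.128,-3.1,-27.6,0.8,0.011,0.293,-0.15,-3.5,-31.6,1,0.012,0.335,-0.171,-4,-35.5,1.1,0.014,0.377,-0.192,-4.4,-39.4,1.2,0.015,0.419,-0.214,-4.8,-42.9,1.3,0.017,0.456,-0.232,-5.1,-45.8,1.4,0.018,0.487,-0.248,-5.3,-47.8,1.5,0.019,0.508,-0.259,-5.5,-48.8,1.5,0.019,0.519,-0.264,-5.5,-49.3,1.5,0.019,0.524,-0.267,-5.5,-49.3,1.5,0.019,0.524,-0.267,-5.5,-49.3,1.5,0.019,0.524,-0.267,-5.5,-49.3,1.5,0.019,0.524,-0.267]}}

```text
t: 14.1
ee_pos: [0.5307, -0.2235, 0.1754]
ee_rot: [-3.139, -0.326, -2.989]
contact_force: [-1.1, -0.2, -2.9]
opening: 0.0572
```

```bash
python3 -c "
from plan import *
X=np.load('Xm.npy')
plan(place(X,.2),place(X,.10))
print(ctrl.get_state()['joint_pos'].round(3))"
```

```text
t 14.1 pos [ 0.5307 -0.2235  0.1754] rot [-3.1394 -0.3257 -2.9893] F [-1.1 -0.2 -2.9] open 0.0572
[0.006, -0.062, -0.345, -0.002, -0.004, 0.001]
[-3.194, -0.041, 9.129, -0.002, -0.004, 0.001]
[0.109 0.655 0.18  1.5   0.025 1.292 1.982]
```

Arrived. I'll descend to about 30 mm above the wide tin and check the result in both cameras with a model overlay.

Call:
{"name": "move_arm", "arguments": {"series": [-0.3,0,1,0,0,0,-0.9,0,2.6,0,0,0,-1.6,0,4.6,0,0,0,-2.3,0,6.6,0,0,0,-2.8,0,8,0,0,0,-3.2,0,9.1,0,0,0,-3.2,0,9.1,-0.002,-0.004,0,-3.2,0,9.1,-0.002,-0.004,0]}}

```text
t: 14.77
ee_pos: [0.5315, -0.2248, 0.0788]
ee_rot: [-3.141, -0.322, -2.991]
contact_force: [-0.0, 0.3, -2.5]
opening: 0.057
```

```bash
cat >> plan.py <<'E'
def wire(im,f,T,W,H,col,s,x0,y0):
    P=np.array([[a*.065,b*W/2,c*H] for c in(0,1) for a,b in((1,1),(1,-1),(-1,-1),(-1,1))])@T[:3,:3].T+T[:3,3]
    q=((proj(f,P)+.5-[x0,y0])*s).astype(int)
    for i in range(4):
        for a,b in((i,(i+1)%4),(4+i,4+(i+1)%4),(i,4+i)): cv2.line(im,tuple(map(int,q[a])),tuple(map(int,q[b])),col,1)
def shot(name,tins,ws=(150,130,90,90),wt=(340,170,80,80),s=5,g=1.6):
    out=[]
    for n,(x,y,w,h) in(("scene",ws),("top",wt)):
        f=ctrl.grab_frame(n);pickle.dump(f,open(f"pics/{name}_{n}.pkl","wb"))
        c=np.clip(f["img"][y:y+h,x:x+w,::-1]*g,0,255).astype(np.uint8)
        c=cv2.resize(c,None,fx=s,fy=s,interpolation=cv2.INTER_CUBIC)
        for T,W,H,col in tins: wire(c,f,T,W,H,col,s,x,y)
        out.append(cv2.resize(c,None,fx=450/c.shape[0],fy=450/c.shape[0])[:, :400] if 0 else c)
    hh=max(c.shape[0] for c in out);out=[cv2.copyMakeBorder(c,0,hh-c.shape[0],0,0,cv2.BORDER_CONSTANT) for c in out]
    cv2.imwrite(f"pics/{name}.png",np.hstack(out))
E
python3 -c "
from plan import *
X=np.load('Xm.npy');plan(place(X,.10),place(X,.06))
shot('p1',[(toolT()@X,.058,.034,(0,255,0)),(tinT(WID),.068,.04,(0,0,255))],(155,130,80,80),(345,175,70,70))"
```

```text
t 14.77 pos [ 0.5315 -0.2248  0.0788] rot [-3.1409 -0.3225 -2.9906] F [-0.   0.3 -2.5] open 0.057
[-0.041, 0.086, -0.004, -0.001, -0.0, -0.0]
[-1.309, 0.088, 3.79, -0.001, -0.0, -0.0]
```

View pics/p1.png

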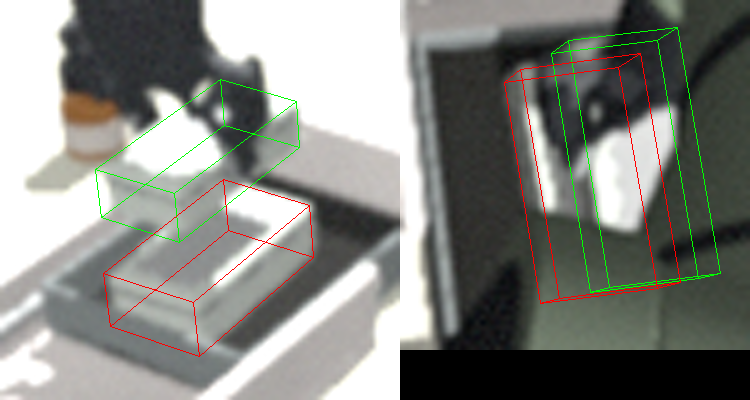

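```bash
cat > edge.py <<'E'
from plan import *
from scipy.optimize import minimize
from scipy.ndimage import map_coordinates
E9=[((1,1,1),(1,-1,1)),((1,-1,1),(-1,-1,1)),((-1,-1,1),(-1,1,1)),((-1,1,1),(1,1,1)),((1,-1,0),(1,-1,1)),((1,1,0),(1,1,1)),((-1,1,0),(-1,1,1)),((1,-1,0),(1,1,0)),((1,1,0),(-1,1,0))]
def grad(f,sg=.8):
    g=cv2.GaussianBlur(cv2.cvtColor(f["img"],cv2.COLOR_RGB2GRAY).astype(np.float32),(0,0),sg);g=np.log(g+15)
    return np.stack([cv2.Sobel(g,-1,1,0,ksize=3),cv2.Sobel(g,-1,0,1,ksize=3)])
def score(f,g,T,W,H,edges):
    s=[]
    for a,b in edges:
        A,B=[np.array([p[0]*.065,p[1]*W/2,p[2]*H]) for p in(a,b)]
        P=A+(B-A)*np.linspace(.06,.94,25)[:,None];P=P@T[:3,:3].T+T[:3,3];q=proj(f,P)
        d=q[-1]-q[0];n=np.array([-d[1],d[0]])/np.linalg.norm(d)
        v=sum(n[i]*map_coordinates(g[i],[q[:,1],q[:,0]],order=1) for i in(0,1))
        s.append(min(abs(v.mean()),.8))
    return np.array(s)
def fitpose(views,mk,x0,W,H,span,verbose=1):
    """views: [(frame,edges)]; coarse random search then Nelder-Mead"""
    gs=[(f,grad(f),e) for f,e in views]
    c=lambda x:-sum(score(f,g,mk(x),W,H,e).sum() for f,g,e in gs)
    rng=np.random.default_rng(0);x0=np.array(x0,float)
    X=[x0+rng.uniform(-1,1,len(x0))*span for _ in range(1500)]+[x0];v=[c(x) for x in X];b=X[int(np.argmin(v))]
    r=minimize(c,b,method="Nelder-Mead",options=dict(initial_simplex=np.vstack([b]+[b+np.eye(len(b))[i]*span[i]*.2 for i in range(len(b))])))
    if verbose:print(np.round(r.x,4),"score",round(-r.fun,2),"start",round(-c(x0),2),[score(f,g,mk(r.x),W,H,e).round(2).tolist() for f,g,e in gs])
    return r.x
TOP=E9[:4]
def ld(n):return pickle.load(open(f"pics/{n}.pkl","rb"))
if __name__=="__main__":
    from fit import DR,Dt
    sl=lambda p:Tm(Dt+DR@np.array([p[0],p[1],0]),R.from_matrix(DR)*R.from_euler("z",p[2]))
    lv=lambda p:Tm(np.array([p[0],p[1],.018]),R.from_euler("z",p[2]))
    print("----")
    for nm,mk,x0,W,H in(("mid",sl,[0,.06,0],.058,.034),("nar",sl,[0,-.06,0],.048,.028),("wide",lv,[.541,-.2225,.15],.068,.04)):
        for v in ([(ld("top0"),TOP)],[(ld("scene0"),E9)],[(ld("top0"),TOP),(ld("scene0"),E9)]):
            print(nm,end=" ");fitpose(v,mk,x0,W,H,np.array([.008,.008,.06]))
E
python3 edge.py | sed -n '/----/,$p'
```

```text
----
mid [ 0.0022  0.0563 -0.0551] score 3.2 start 3.2 [[0.8, 0.8, 0.8, 0.8]]
mid [-0.0064  0.0611  0.0342] score 6.39 start 5.92 [[0.8, 0.8, 0.44, 0.8, 0.8, 0.36, 0.79, 0.8, 0.8]]
mid [-0.0048  0.061   0.0326] score 9.57 start 9.12 [[0.8, 0.8, 0.8, 0.8], [0.8, 0.8, 0.44, 0.8, 0.8, 0.35, 0.78, 0.8, 0.8]]
nar [ 0.0022 -0.0637 -0.0551] score 3.2 start 3.2 [[0.8, 0.8, 0.8, 0.8]]
nar [-0.0079 -0.0586 -0.004 ] score 6.41 start 5.02 [[0.8, 0.8, 0.8, 0.8, 0.71, 0.36, 0.55, 0.8, 0.8]]
nar [-0.0048 -0.0578  0.0117] score 9.53 start 8.22 [[0.8, 0.8, 0.8, 0.8], [0.8, 0.8, 0.71, 0.8, 0.72, 0.36, 0.53, 0.8, 0.8]]
wide [ 0.5432 -0.2262  0.0949] score 3.2 start 3.2 [[0.8, 0.8, 0.8, 0.8]]
wide [ 0.5295 -0.2255  0.1038] score 5.94 start 4.76 [[0.27, 0.8, 0.8, 0.8, 0.8, 0.2, 0.8, 0.67, 0.8]]
wide [ 0.5392 -0.2222  0.2007] score 8.31 start 7.96 [[0.8, 0.8, 0.8, 0.8], [0.02, 0.8, 0.8, 0.8, 0.8, 0.2, 0.8, 0.09, 0.8]]
```

```bash
sed -i 's/s.append(min(abs(v.mean()),.8))/s.append(abs(v.mean())**.5)/' edge.py; python3 edge.py | sed -n '/----/,$p'
```

```text
----
mid [-0.0005  0.0613  0.0007] score 6.48 start 6.4 [[1.48, 1.45, 1.76, 1.79]]
mid [-0.0121  0.0574  0.0252] score 9.25 start 8.09 [[1.06, 1.09, 0.61, 1.23, 1.21, 0.57, 0.91, 1.29, 1.28]]
mid [-0.0012  0.0614  0.0285] score 15.05 start 14.49 [[1.42, 1.42, 1.78, 1.79], [1.16, 0.86, 0.67, 1.26, 1.18, 0.55, 0.84, 1.05, 1.07]]
nar [-0.0008 -0.0591  0.0019] score 6.74 start 6.68 [[1.45, 1.71, 1.86, 1.73]]
nar [-0.0142 -0.0631  0.008 ] score 8.95 start 7.3 [[0.98, 1.17, 1.08, 1.16, 0.83, 0.59, 0.62, 1.3, 1.22]]
nar [-0.0023 -0.0587  0.0245] score 14.77 start 13.98 [[1.27, 1.62, 1.94, 1.77], [1.14, 0.92, 0.83, 1.26, 0.82, 0.58, 0.6, 0.97, 1.05]]
wide [ 0.5428 -0.2226  0.1554] score 6.38 start 6.23 [[1.51, 1.84, 1.79, 1.24]]
wide [ 0.5334 -0.2235  0.1476] score 8.77 start 7.84 [[0.25, 1.45, 1.54, 0.94, 0.91, 0.47, 1.39, 0.61, 1.19]]
wide [ 0.541  -0.2212  0.1743] score 14.3 start 14.07 [[1.25, 1.66, 1.93, 1.29], [0.3, 1.42, 1.56, 0.96, 0.85, 0.38, 1.3, 0.22, 1.19]]
```

```bash
cat > e2.py <<'E'
from edge import *
X=np.load("Xm.npy");f=ld("p1_scene")
T0=Tm(*(lambda p,r:(p,r))(*un(toolT()@X)));print("pred held",T0[:3,3].round(4),R.from_matrix(T0[:3,:3]).as_euler("xyz").round(3))
mk=lambda p:Tm(T0[:3,3]+[p[0],p[1],p[2]],R.from_euler("z",.151))
m2=lambda p:mk([p[0],0,p[1]])
m2p=lambda p:Tm(T0[:3,3]+[p[0],0,p[1]],R.from_euler("xyz",[0,p[2],.151]))
E6=[e for i,e in enumerate(E9) if i in(0,4,5,7,8)]
E7=[e for i,e in enumerate(E9) if i in(0,3,4,5,6,7,8)]
for e in(E6,E7,E9):
    fitpose([(f,e)],m2,[0,0],.058,.034,np.array([.02,.02]));fitpose([(f,e)],m2p,[0,0,0],.058,.034,np.array([.02,.02,.1]))
wd=lambda p:Tm(np.array([.542+p[0],-.2225,.018+p[1]]),R.from_euler("z",.153))
for n in("scene0","p1_scene"):
    for e in(E6,E7,E9): print("wide",n,end=" ");fitpose([(ld(n),e)],wd,[0,0],.068,.04,np.array([.02,.02]))
E
python3 e2.py | grep -v '^\[\[\|drainer\|^middle\|^narrow\|^front'
```

```text
pred held [ 0.5413 -0.2238  0.1011] [-0.004 -0.001  0.146]
[-0.0075  0.0041] score 3.47 start 2.37 [[0.81, 1.03, 0.49, 0.46, 0.67]]
[-0.0081  0.0057  0.0306] score 3.48 start 2.37 [[0.77, 1.05, 0.49, 0.46, 0.71]]
[-0.0071  0.0025] score 4.81 start 3.76 [[0.7, 0.49, 1.07, 0.5, 0.91, 0.52, 0.62]]
[0.0213 0.0159 0.1123] score 5.03 start 3.76 [[0.78, 0.6, 0.36, 0.59, 1.68, 0.59, 0.43]]
[-0.0066  0.0036] score 6.81 start 5.7 [[0.74, 1.06, 0.96, 0.42, 1.04, 0.5, 0.92, 0.5, 0.66]]
[-0.0069  0.004   0.0126] score 6.81 start 5.7 [[0.7, 1.09, 0.96, 0.4, 1.05, 0.5, 0.92, 0.51, 0.67]]
wide scene0 [-0.0103  0.0043] score 3.85 start 2.55 [[0.59, 0.81, 0.46, 0.86, 1.12]]
wide scene0 [-0.0093  0.0027] score 5.91 start 4.67 [[0.47, 0.84, 0.85, 0.47, 1.32, 0.78, 1.17]]
wide scene0 [-0.0077  0.0006] score 8.75 start 7.58 [[0.22, 1.45, 1.56, 0.95, 0.91, 0.47, 1.4, 0.59, 1.2]]
wide p1_scene [-0.0077  0.0039] score 3.92 start 2.47 [[0.64, 0.92, 0.49, 0.79, 1.07]]
wide p1_scene [-0.006   0.0073] score 6.08 start 4.43 [[0.64, 0.87, 0.96, 0.48, 1.43, 0.83, 0.87]]
wide p1_scene [-0.0076 -0.0005] score 8.24 start 6.55 [[0.54, 0.64, 1.61, 0.98, 0.9, 0.44, 1.4, 0.63, 1.12]]
```

The held tin and the wide tin show the same small bias in the scene camera, so their relative pose is trustworthy to about 1–2 mm. Lowering now.

```bash
sed -i 's/WID=(.1515,0,\[.541,/WID=(.1525,0,[.5415,/' plan.py; python3 -c "
from plan import *
X=np.load('Xm.npy');print(R.from_matrix(X[:3,:3]).as_euler('xyz'));plan(place(X,.062),place(X,.058),place(X,.056))"
```

```text
[ 3.14047719  0.3220775  -3.13670801]
t 14.87 pos [ 0.5321 -0.2252  0.0798] rot [-3.1401 -0.321  -2.9911] F [ 1.  -0.3 -2.9] open 0.0572
[-1.267, 0.129, 3.699, -0.001, 0.001, -0.002]
[-1.393, 0.13, 4.078, -0.001, 0.001, -0.002]
[-1.456, 0.13, 4.268, -0.001, 0.001, -0.002]
```

Call:
{"name": "move_arm", "arguments": {"series": [-0.3,0.1,0.9,0,0,0,-0.6,0.1,1.8,0,0,0,-0.9,0.1,2.6,0,0,0,-1.1,0.1,3.2,0,0,0,-1.3,0.1,3.7,0,0,0,-1.3,0.1,3.7,0,0,0,-1.3,0.1,3.7,0,0,0]}}

```text
t: 15.45
ee_pos: [0.532, -0.224, 0.0393]
ee_rot: [-3.141, -0.323, -2.991]
contact_force: [0.2, -0.0, -2.1]
opening: 0.0574
```

Call:
{"name": "move_arm", "arguments": {"series": [-0.03,0,0.1,0,0,0,-0.06,0,0.2,0,0,0,-0.06,0,0.2,0,0,0]}}

```text
t: 15.7
ee_pos: [0.5321, -0.2241, 0.0376]
ee_rot: [-3.14, -0.322, -2.991]
contact_force: [-0.2, 1.0, -2.6]
opening: 0.057
```

Call:
{"name": "move_arm", "arguments": {"series": [-0.03,0,0.1,0,0,0,-0.06,0,0.2,0,0,0,-0.06,0,0.2,0,0,0]}}

```text
t: 15.95
ee_pos: [0.532, -0.224, 0.0355]
ee_rot: [-3.141, -0.322, -2.991]
contact_force: [0.6, 0.6, -3.1]
opening: 0.0573
```

Call:
{"name": "move_arm", "arguments": {"series": [-0.03,0,0.1,0,0,0,-0.03,0,0.1,0,0,0,-0.03,0,0.1,0,0,0]}}

```text
t: 16.2
ee_pos: [0.5322, -0.2241, 0.0354]
ee_rot: [-3.141, -0.322, -2.991]
contact_force: [-0.9, 1.6, 12.0]
opening: 0.0571
```

Contact at the expected height, 12 N. Releasing.

Call:
{"name": "move_arm", "arguments": {"series": [0,0,-0.05,0,0,0,0,0,-0.05,0,0,0,0,0,-0.05,0,0,0,0,0,-0.05,0,0,0,0,0,-0.05,0,0,0,0,0,-0.05,0,0,0], "gripper": -1}}

```text
t: 16.7
ee_pos: [0.5321, -0.224, 0.0348]
ee_rot: [-3.141, -0.322, -2.991]
contact_force: [-1.0, 0.3, 0.0]
opening: 0.0852
```

Call:
{"name": "move_arm", "arguments": {"series": [0,0,-0.5,0,0,0,0,0,-1.5,0,0,0,0,0,-3,0,0,0,0,0,-5,0,0,0,0,0,-8,0,0,0,0,0,-11,0,0,0,0,0,-14,0,0,0,0,0,-15,0,0,0]}}

```text
t: 17.37
ee_pos: [0.5817, -0.2167, 0.182]
ee_rot: [-3.139, -0.317, -2.991]
contact_force: [0.1, -0.4, 0.1]
opening: 0.0851
```

```bash
python3 -c "
from plan import *
p,q=G(*NAR,.02,-.2)
plan((np.array([.46,-.02,.26]),R.from_euler('xyz',[0,0,.02])*RX*R.from_euler('z',np.pi)),(p+q.apply([0,0,-.08]),q))
shot('p2',[])
print(ctrl.get_state()['joint_pos'].round(3))
"
cat > e3.py <<'E'
from edge import *
import sys
n=sys.argv[1]
lv=lambda z:(lambda p:Tm(np.array([p[0],p[1],z]),R.from_euler("z",p[2])))
for v in ("scene","top"):
    f=ld(n+"_"+v);e=E9 if v=="scene" else TOP
    print(v,"mid",end=" ");fitpose([(f,e)],lv(.058),[.5415,-.2225,.1525],.058,.034,np.array([.012,.008,.05]))
    e=[e for i,e in enumerate(E9) if i in(4,6,7,8)] if v=="scene" else TOP
    print(v,"wide",end=" ");fitpose([(f,e)],lv(.018),[.5415,-.2225,.1525],.068,.04,np.array([.012,.008,.05]))
E
python3 e3.py p2
```

```text
t 17.37 pos [ 0.5817 -0.2167  0.182 ] rot [-3.1387 -0.3168 -2.9909] F [ 0.1 -0.4  0.1] open 0.0851
[11.055, 21.264, -4.641, -0.024, -0.316, 0.13]
[3.057, 38.182, 2.545, -0.019, -0.513, 0.273]
[0.098 0.722 0.176 1.356 0.008 1.365 1.966]
scene mid [ 0.5408 -0.2142  0.1593] score 7.14 start 6.46 [[1.15, 0.52, 0.82, 1.1, 0.7, 0.53, 0.74, 0.49, 1.1]]
scene wide [ 0.5318 -0.2263  0.1407] score 4.31 start 3.38 [[0.98, 1.44, 0.83, 1.07]]
top mid [ 0.5409 -0.2233  0.1207] score 5.6 start 5.45 [[1.77, 1.29, 1.12, 1.43]]
top wide [ 0.5468 -0.2296  0.1335] score 5.07 start 3.95 [[1.69, 1.29, 0.75, 1.33]]
```

```bash
cat >> plan.py <<'E'
def NG(back=0):
    p,q=G(*NAR,-.020,-.2,dx=-.0092);return p+q.apply([0,0,-back]),q
E
python3 -c "
from plan import *
plan(NG(.13),NG(0))"
```

```text
t 17.47 pos [ 0.5807 -0.2168  0.1798] rot [-3.1391 -0.3183 -2.9909] F [-0.5  0.2 -0.6] open 0.0853
[3.143, 38.109, 1.332, -0.019, -0.515, 0.273]
[-3.209, 37.449, 12.655, -0.019, -0.515, 0.273]
```

Call:
{"name": "move_arm", "arguments": {"series": [0.3,2,0,0,-0.03,0.015,0.6,6,0.2,0,-0.08,0.04,0.9,10,0.3,-0.005,-0.13,0.07,1.2,14,0.5,-0.007,-0.19,0.1,1.5,18,0.6,-0.009,-0.24,0.13,1.8,22,0.8,-0.011,-0.3,0.16,2.2,26,0.9,-0.013,-0.35,0.19,2.5,30,1,-0.015,-0.4,0.21,2.8,34,1.2,-0.017,-0.46,0.24,3.1,37,1.3,-0.019,-0.5,0.265,3.1,38.1,1.3,-0.019,-0.515,0.273,3.1,38.1,1.3,-0.019,-0.515,0.273,3.1,38.1,1.3,-0.019,-0.515,0.273,3.1,38.1,1.3,-0.019,-0.515,0.273,3.1,38.1,1.3,-0.019,-0.515,0.273]}}

```text
t: 18.72
ee_pos: [0.489, 0.1535, 0.1742]
ee_rot: [3.141, 0.195, 3.02]
contact_force: [0.6, -0.8, -0.3]
opening: 0.0852
```

```bash
python3 -c "
from plan import *
plan(NG(.13),NG(0))
A=(.1525,0,[.5415,-.2225,.058])
shot('p3',[(tinT(A),.058,.034,(0,255,0))],(155,130,80,80),(345,175,70,70),g=1.3)
print(ctrl.get_state()['joint_pos'].round(3))
";python3 e3.py p3
```

```text
t 18.72 pos [0.489  0.1535 0.1742] rot [3.1413 0.1954 3.02  ] F [ 0.6 -0.8 -0.3] open 0.0852
[-0.077, 0.143, -0.18, -0.0, -0.005, -0.003]
[-0.136, 0.146, 12.82, -0.0, -0.005, -0.003]
[-0.651  0.293  0.184  2.084  0.1    0.609  0.892]
scene mid [ 0.5407 -0.2142  0.1593] score 7.13 start 6.45 [[1.15, 0.53, 0.82, 1.1, 0.71, 0.52, 0.72, 0.49, 1.09]]
scene wide [ 0.532  -0.2261  0.1405] score 4.3 start 3.41 [[0.97, 1.43, 0.82, 1.07]]
top mid [ 0.5403 -0.224   0.1334] score 6.73 start 6.5 [[1.73, 1.87, 1.71, 1.42]]
top wide [ 0.5448 -0.23    0.1392] score 5.86 start 3.97 [[1.4, 1.85, 1.27, 1.34]]
```

View pics/p3.png

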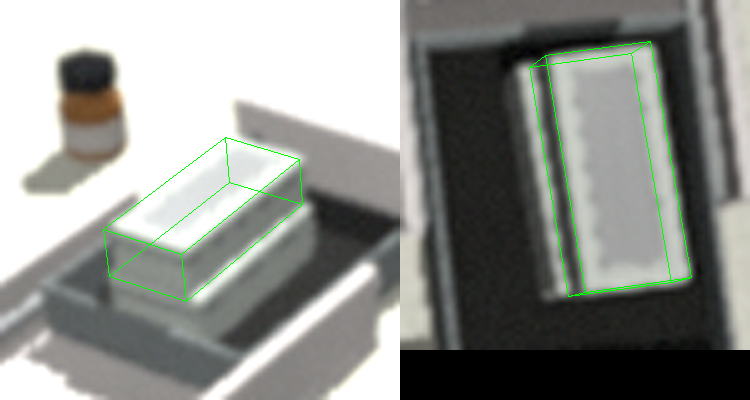

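Picture p3 shows the middle tin sitting on the wide tin, square with the green model; the top-view lid spans (545–690, 42–295). The top fit gives (0.540, -0.224, yaw 0.133), against the wide tin at (0.543, -0.223, yaw 0.155). That is about 3 mm and 0.02 rad off, well within limits. Next is the narrow tin.

```bash
sed -i 's/NAR=(-.119,-np.pi\/6,\[.5132,.152,.0706\])/NAR=(-.124,-np.pi\/6,[.5122,.1522,.0698])/' plan.py; python3 -c "
from plan import *
plan(NG(0))"
```

```text
t 18.82 pos [0.489  0.1537 0.1742] rot [3.1411 0.1956 3.0199] F [-0.9 -0.2 -0.3] open 0.0855
[-0.022, 0.131, 12.882, 0.001, -0.004, 0.002]
```

Call:
{"name": "move_arm", "arguments": {"series": [0,0.1,2,0,0,0,0,0.1,4,0,0,0,0,0.1,6,0,0,0,0,0.1,8,0,0,0,0,0.1,9.5,0,-0.004,0.002,0,0.1,10.5,0,-0.004,0.002,0,0.1,11.5,0,-0.004,0.002,0,0.1,12.2,0,-0.004,0.002,0,0.1,12.8,0,-0.004,0.002,0,0.1,12.8,0,-0.004,0.002,0,0.1,12.8,0,-0.004,0.002]}}

```text
t: 19.73
ee_pos: [0.5136, 0.153, 0.0489]
ee_rot: [3.14, 0.2, 3.02]
contact_force: [0.3, 0.2, -0.6]
opening: 0.0853
```

```bash
python3 -c "
from plan import *
plan(NG(0));print(ctrl.get_state()['joint_pos'].round(3))"
```

```text
t 19.73 pos [0.5136 0.153  0.0489] rot [3.1403 0.2    3.0196] F [ 0.3  0.2 -0.6] open 0.0853
[-0.054, -0.095, 0.117, 0.002, -0.0, 0.002]
[-0.599  0.549  0.162  2.126  0.084  0.305  0.903]
```

Call:
{"name": "move_arm", "arguments": {"series": [0,-0.1,0.1,0,0,0,0,-0.1,0.1,0,0,0,0,-0.1,0.1,0,0,0,0,-0.1,0.1,0,0,0,0,-0.1,0.1,0,0,0,0,-0.1,0.1,0,0,0,0,-0.1,0.1,0,0,0,0,-0.1,0.1,0,0,0], "gripper": 1, "squeeze": 50}}

```text
t: 20.4
ee_pos: [0.5137, 0.1522, 0.0484]
ee_rot: [3.14, 0.2, 3.019]
contact_force: [-3.9, -0.1, 9.4]
opening: 0.0466
```

```bash
python3 -c "
from plan import *
plan(NG(0));X=np.linalg.inv(toolT())@tinT(NAR);np.save('Xn.npy',X);print(X.round(4))"
```

```text
t 20.4 pos [0.5137 0.1522 0.0484] rot [3.1397 0.2005 3.0194] F [-3.9 -0.1  9.4] open 0.0466
[-0.042, -0.018, 0.058, 0.002, 0.0, 0.002]
[[-9.482e-01 -1.800e-03  3.175e-01 -2.800e-03]
 [-1.000e-03  1.000e+00  2.700e-03 -1.000e-04]
 [-3.175e-01  2.200e-03 -9.482e-01 -2.130e-02]
 [ 0.000e+00  0.000e+00  0.000e+00  1.000e+00]]
```

Call:
{"name": "move_arm", "arguments": {"series": [-0.1,0,-0.5,0,0,0,-0.3,0,-1.5,0,0,0,-0.6,0,-3,0,0,0,-1,0,-5,0,0,0,-1.4,0,-7,0,0,0,-1.8,0,-9,0,0,0,-2.2,0,-11,0,0,0,-2.6,0,-13,0,0,0,-2.8,0,-14,0,0,0,-2.8,0,-14,0,0,0]}}

```text
t: 21.23
ee_pos: [0.5141, 0.1522, 0.1936]
ee_rot: [3.138, 0.203, 3.019]
contact_force: [1.6, 0.2, -1.6]
opening: 0.047
```

```bash
python3 -c "
from plan import *
X=np.load('Xn.npy');M2=(.137,0,[.5405,-.2236,0])
plan(place(X,.21,M2),place(X,.12,M2))"
```

```text
t 21.23 pos [0.5141 0.1522 0.1936] rot [3.1378 0.2031 3.0191] F [ 1.6  0.2 -1.6] open 0.047
[-6.115, -37.224, 1.413, 0.019, 0.524, -0.261]
[-4.299, -37.257, 10.228, 0.019, 0.524, -0.261]
```

Call:
{"name": "move_arm", "arguments": {"series": [-0.1,-0.4,0,0,0.005,-0.003,-0.2,-1.5,0,0.001,0.02,-0.01,-0.5,-3.3,0.1,0.002,0.05,-0.024,-1,-6,0.2,0.003,0.084,-0.042,-1.5,-8.9,0.3,0.005,0.126,-0.063,-2,-11.9,0.4,0.006,0.168,-0.084,-2.4,-14.9,0.6,0.008,0.21,-0.105,-2.9,-17.9,0.7,0.009,0.25,-0.125,-3.4,-20.8,0.8,0.011,0.293,-0.146,-3.9,-23.8,0.9,0.012,0.335,-0.167,-4.4,-26.8,1,0.014,0.377,-0.188,-4.9,-29.8,1.1,0.015,0.419,-0.209,-5.3,-32.4,1.2,0.017,0.456,-0.227,-5.7,-34.6,1.3,0.018,0.487,-0.243,-5.9,-36.1,1.4,0.019,0.508,-0.253,-6.1,-36.9,1.4,0.019,0.519,-0.258,-6.1,-37.2,1.4,0.019,0.524,-0.261,-6.1,-37.2,1.4,0.019,0.524,-0.261,-6.1,-37.2,1.4,0.019,0.524,-0.261]}}

```text
t: 22.82
ee_pos: [0.5301, -0.224, 0.1883]
ee_rot: [-3.141, -0.327, -3.004]
contact_force: [1.2, 0.4, -0.5]
opening: 0.0469
```

```bash
python3 -c "
from plan import *
X=np.load('Xn.npy');M2=(.137,0,[.5405,-.2236,0])
plan(place(X,.21,M2),place(X,.12,M2),place(X,.098,M2))"
```

```text
t 22.82 pos [ 0.5301 -0.224   0.1883] rot [-3.1412 -0.3268 -3.0041] F [ 1.2  0.4 -0.5] open 0.0469
[-0.011, -0.105, -0.258, -0.001, -0.004, 0.0]
[-2.9, -0.101, 8.266, -0.001, -0.004, 0.0]
[-3.606, -0.1, 10.349, -0.001, -0.004, 0.0]
```

Call:
{"name": "move_arm", "arguments": {"series": [-0.3,-0.1,0.8,0,0,0,-0.8,-0.1,2.4,0,0,0,-1.5,-0.1,4.2,0,0,0,-2.1,-0.1,6,0,-0.002,0,-2.6,-0.1,7.4,0,-0.004,0,-2.9,-0.1,8.3,0,-0.004,0,-2.9,-0.1,8.3,0,-0.004,0,-2.9,-0.1,8.3,0,-0.004,0]}}

```text
t: 23.48
ee_pos: [0.5311, -0.2256, 0.1007]
ee_rot: [-3.14, -0.323, -3.004]
contact_force: [0.4, 0.7, -1.1]
opening: 0.0473
```

```bash
cat > e4.py <<'E'
from edge import *
X=np.load("Xn.npy");M2=(.137,0,[.5405,-.2236,0])
plan(place(X,.12,M2),place(X,.098,M2),place(X,.094,M2))
T0=toolT()@X;print("pred held",T0[:3,3].round(4))
shot("p4",[(T0,.048,.028,(0,255,0))],(155,120,80,80),(345,175,70,70),g=1.3)
f=ld("p4_scene")
m=lambda p:Tm(T0[:3,3]+[p[0],0,p[1]],R.from_euler("z",.137))
for k in((0,4,5,7,8),(0,3,4,5,6,7,8),range(9)):
    fitpose([(f,[E9[i] for i in k])],m,[0,0],.048,.028,np.array([.02,.02]))
mm=lambda p:Tm(np.array([.5405+p[0],-.2236,.058+p[1]]),R.from_euler("z",.137))
for k in((0,4,5,7,8),(0,3,4,5,6,7,8),range(9)):
    print("mid",end="");fitpose([(ld("p3_scene"),[E9[i] for i in k])],mm,[0,0],.058,.034,np.array([.02,.02]))
E
python3 e4.py
```

```text
t 23.48 pos [ 0.5311 -0.2256  0.1007] rot [-3.1405 -0.3232 -3.0044] F [ 0.4  0.7 -1.1] open 0.0473
[-0.013, 0.071, -0.003, -0.001, -0.0, 0.0]
[-0.712, 0.073, 2.083, -0.001, -0.0, 0.0]
[-0.839, 0.073, 2.462, -0.001, -0.0, 0.0]
pred held [ 0.5405 -0.2244  0.12  ]
[-0.0224  0.026 ] score 4.32 start 2.49 [[1.08, 1.38, 0.34, 0.7, 0.82]]
[-0.0063  0.0014] score 5.03 start 4.55 [[1.01, 0.82, 0.57, 0.49, 0.96, 0.62, 0.55]]
[-0.0059  0.0017] score 6.94 start 6.45 [[1.01, 1.1, 0.82, 0.79, 0.55, 0.49, 0.98, 0.62, 0.57]]
mid[-0.009  -0.0102] score 3.99 start 3.22 [[1.06, 0.69, 0.54, 0.53, 1.18]]
mid[-0.0067 -0.009 ] score 5.87 start 5.02 [[1.02, 1.06, 0.75, 0.55, 0.87, 0.52, 1.1]]
mid[-0.0087 -0.0082] score 7.02 start 6.27 [[1.16, 0.53, 0.72, 1.1, 0.71, 0.51, 0.78, 0.44, 1.07]]
```

View pics/p4.png

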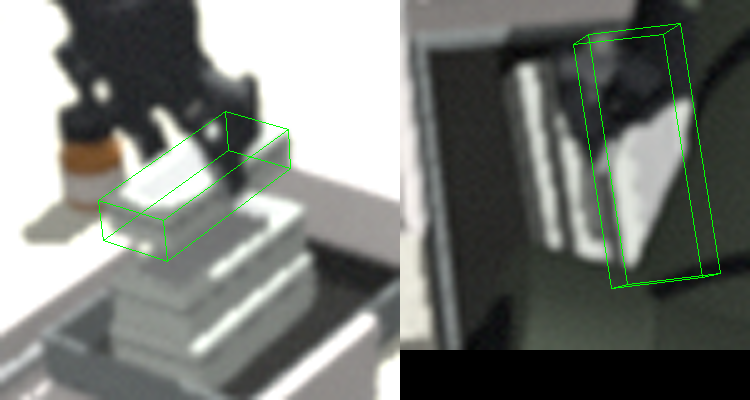

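The held narrow tin matches the green model: level, with its near bottom corner at about (165,260), above the middle tin. Lowering.

Call:
{"name": "move_arm", "arguments": {"series": [-0.1,0.1,0.4,0,0,0,-0.3,0.1,0.9,0,0,0,-0.5,0.1,1.4,0,0,0,-0.6,0.1,1.8,0,0,0,-0.7,0.1,2.1,0,0,0,-0.7,0.1,2.1,0,0,0,-0.7,0.1,2.1,0,0,0]}}

```text
t: 24.17
ee_pos: [0.5309, -0.225, 0.0783]
ee_rot: [-3.14, -0.323, -3.005]
contact_force: [0.8, -0.6, -2.0]
opening: 0.0467
```

Call:
{"name": "move_arm", "arguments": {"series": [-0.03,0,0.1,0,0,0,-0.06,0,0.2,0,0,0,-0.09,0,0.3,0,0,0,-0.09,0,0.3,0,0,0]}}

```text
t: 24.5
ee_pos: [0.5308, -0.225, 0.0752]
ee_rot: [-3.14, -0.323, -3.005]
contact_force: [0.6, 0.7, -1.4]
opening: 0.0469
```

Call:
{"name": "move_arm", "arguments": {"series": [-0.03,0,0.1,0,0,0,-0.03,0,0.1,0,0,0,-0.03,0,0.1,0,0,0]}}

```text
t: 24.75
ee_pos: [0.5308, -0.225, 0.0742]
ee_rot: [-3.14, -0.323, -3.005]
contact_force: [0.1, -0.3, -2.1]
opening: 0.047
```

Call:
{"name": "move_arm", "arguments": {"series": [-0.03,0,0.1,0,0,0,-0.03,0,0.1,0,0,0,-0.03,0,0.1,0,0,0]}}

```text
t: 25.0
ee_pos: [0.5308, -0.225, 0.0732]
ee_rot: [-3.14, -0.323, -3.005]
contact_force: [0.2, 0.5, -1.8]
opening: 0.047
```

Call:
{"name": "move_arm", "arguments": {"series": [-0.03,0,0.1,0,0,0,-0.03,0,0.1,0,0,0,-0.03,0,0.1,0,0,0]}}

```text
t: 25.25
ee_pos: [0.5307, -0.225, 0.0721]
ee_rot: [-3.14, -0.323, -3.005]
contact_force: [0.1, -0.1, -3.6]
opening: 0.0472
```

Call:
{"name": "move_arm", "arguments": {"series": [-0.03,0,0.1,0,0,0,-0.03,0,0.1,0,0,0,-0.03,0,0.1,0,0,0]}}

```text
t: 25.5
ee_pos: [0.5309, -0.2251, 0.0714]
ee_rot: [-3.14, -0.323, -3.005]
contact_force: [-0.1, 0.3, 4.4]
opening: 0.0465
```

Contact, about +6 N. Release and retreat.

Call:
{"name": "move_arm", "arguments": {"series": [0,0,0,0,0,0,0,0,0,0,0,0,0,0,0,0,0,0,0,0,0,0,0,0,0,0,0,0,0,0,0,0,0,0,0,0,0,0,0,0,0,0], "gripper": -1}}

```text
t: 26.08
ee_pos: [0.5307, -0.225, 0.0711]
ee_rot: [-3.14, -0.323, -3.005]
contact_force: [0.1, -0.1, -0.4]
opening: 0.0856
```

Call:
{"name": "move_arm", "arguments": {"series": [0,0,-0.5,0,0,0,0,0,-1.5,0,0,0,0,0,-3,0,0,0,0,0,-5,0,0,0,0,0,-8,0,0,0,0,0,-11,0,0,0,0,0,-14,0,0,0,0,0,-14,0,0,0]}}

```text
t: 26.75
ee_pos: [0.5782, -0.2189, 0.2099]
ee_rot: [-3.138, -0.315, -3.005]
contact_force: [0.3, -0.5, -0.4]
opening: 0.0855
```

```bash
python3 -c "
from edge import *
plan()
T=ld('top0')
# drawer front outer top edge search in top0: fit a line of gradient for z=.071
g=grad(T)
def c(p,L=.08):
    r=R.from_euler('z',p[1]).as_matrix();P=np.array([[p[0],-.22,.071]])+(np.array([[0,y,0] for y in np.linspace(-L,L,40)])@r.T)
    q=proj(T,P);n=proj(T,P+r@np.array([.01,0,0]))-q;n/=np.linalg.norm(n,axis=1)[:,None]
    return sum(n[:,i]*map_coordinates(g[i],[q[:,1],q[:,0]],order=1) for i in(0,1)).mean()
best=sorted([(c((x,y)),x,y) for x in np.arange(.37,.43,.001) for y in np.arange(.02,.2,.01)])
print(best[:3],best[-3:])
x=.397;print([(round(x,3),round(c((x,.15)),2)) for x in np.arange(.37,.425,.003)])
"
```

```text
t 26.75 pos [ 0.5782 -0.2189  0.2099] rot [-3.1375 -0.3154 -3.0049] F [ 0.3 -0.5 -0.4] open 0.0855
[(np.float64(-4.2862301126469875), np.float64(0.40800000000000003), np.float64(0.09999999999999999)), (np.float64(-4.270301347569138), np.float64(0.40800000000000003), np.float64(0.10999999999999999)), (np.float64(-4.251617848763134), np.float64(0.40800000000000003), np.float64(0.09))] [(np.float64(0.22532578460800884), np.float64(0.41800000000000004), np.float64(0.09)), (np.float64(0.22886229410419814), np.float64(0.41800000000000004), np.float64(0.10999999999999999)), (np.float64(0.2323576201825041), np.float64(0.41800000000000004), np.float64(0.09999999999999999))]
[(np.float64(0.37), np.float64(-0.0)), (np.float64(0.373), np.float64(-0.0)), (np.float64(0.376), np.float64(-0.01)), (np.float64(0.379), np.float64(-0.01)), (np.float64(0.382), np.float64(-0.02)), (np.float64(0.385), np.float64(-0.04)), (np.float64(0.388), np.float64(-0.04)), (np.float64(0.391), np.float64(0.07)), (np.float64(0.394), np.float64(0.14)), (np.float64(0.397), np.float64(-0.09)), (np.float64(0.4), np.float64(-0.78)), (np.float64(0.403), np.float64(-1.97)), (np.float64(0.406), np.float64(-3.3)), (np.float64(0.409), np.float64(-3.64)), (np.float64(0.412), np.float64(-2.29)), (np.float64(0.415), np.float64(-0.58)), (np.float64(0.418), np.float64(0.12)), (np.float64(0.421), np.float64(0.08)), (np.float64(0.424), np.float64(0.02))]
```

```bash
python3 -c "
from edge import *
f=ld('p3_top')
g=grad(f)
# side walls top edges at z=.048 and unit walls z=.06: measure yaw by line search
def c(y,a,z,xm,L):
    r=R.from_euler('z',a).as_matrix();P=np.array([[xm,y,z]])+(np.array([[s,0,0] for s in np.linspace(-L,L,40)])@r.T)
    q=proj(f,P);n=proj(f,P+r@np.array([0,.01,0]))-q;n/=np.linalg.norm(n,axis=1)[:,None]
    return sum(n[:,i]*map_coordinates(g[i],[q[:,1],q[:,0]],order=1) for i in(0,1)).mean()
for z,xm,L,ys in((.048,.5,.08,(-.16,-.11)),(.048,.5,.08,(-.33,-.28)),(.06,.65,.06,(-.32,-.08)),):
    b=sorted([(abs(c(y,a,z,xm,L)),round(y,4),round(a,3)) for y in np.arange(*ys,.001) for a in np.arange(.02,.22,.01)])[::-1]
    print(z,b[:4])
th=.11;q=R.from_euler('z',th)*RX*R.from_euler('z',np.pi)
plan((np.array([.5,-.21,.26]),q),(np.array([.362,-.225,.2]),q))
"
```

```text
0.048 [(np.float64(2.4418172410553463), np.float64(-0.141), np.float64(0.11)), (np.float64(2.422384284815107), np.float64(-0.141), np.float64(0.1)), (np.float64(2.4040019269301083), np.float64(-0.141), np.float64(0.12)), (np.float64(2.3771648240492183), np.float64(-0.142), np.float64(0.11))]
0.048 [(np.float64(2.625621032749787), np.float64(-0.29), np.float64(0.12)), (np.float64(2.6101579262255825), np.float64(-0.29), np.float64(0.11)), (np.float64(2.6098174768123514), np.float64(-0.29), np.float64(0.13)), (np.float64(2.5739719442131688), np.float64(-0.289), np.float64(0.12))]
0.06 [(np.float64(2.2405291335482453), np.float64(-0.097), np.float64(0.11)), (np.float64(2.235620284354222), np.float64(-0.097), np.float64(0.1)), (np.float64(2.225130783467263), np.float64(-0.097), np.float64(0.12)), (np.float64(2.217276566846701), np.float64(-0.097), np.float64(0.09))]
t 26.75 pos [ 0.5782 -0.2189  0.2099] rot [-3.1375 -0.3154 -3.0049] F [ 0.3 -0.5 -0.4] open 0.0855
[8.807, 1.942, -2.408, -0.008, -0.315, 0.027]
[20.137, 2.377, 7.598, -0.008, -0.315, 0.027]
```

Call:
{"name": "move_arm", "arguments": {"series": [3,0.6,-1,0,-0.1,0.01,6,1.2,-2,-0.005,-0.2,0.02,8.8,1.9,-2.4,-0.008,-0.315,0.027,11,2,0,-0.008,-0.315,0.027,14,2.2,2,-0.008,-0.315,0.027,17,2.3,5,-0.008,-0.315,0.027,20,2.4,7.6,-0.008,-0.315,0.027,20.1,2.4,7.6,-0.008,-0.315,0.027,20.1,2.4,7.6,-0.008,-0.315,0.027,20.1,2.4,7.6,-0.008,-0.315,0.027], "gripper": 1}}

```text
t: 27.58
ee_pos: [0.3597, -0.2246, 0.1965]
ee_rot: [3.14, -0.006, -3.032]
contact_force: [0.3, -0.3, 0.6]
opening: -0.0001
```

```bash
cat > e5.py <<'E'
from edge import *
th=.11;q=R.from_euler('z',th)*RX*R.from_euler('z',np.pi)
plan((np.array([.362,-.231,.12]),q),(np.array([.362,-.231,.011]),q),(np.array([.362,-.231,.011])+.02*np.array([.994,.11,0]),q))
print(ctrl.get_state()['joint_pos'].round(3))
shot("p5",[((tinT((.137,0,[.5405,-.2236,.092]))),.048,.028,(0,255,0))],(155,120,80,80),(345,175,70,70),g=1.3)
lv=lambda z:(lambda p:Tm(np.array([p[0],p[1],z]),R.from_euler("z",p[2])))
fitpose([(ld("p5_top"),TOP)],lv(.092),[.5405,-.2236,.137],.048,.028,np.array([.012,.01,.05]))
E
python3 e5.py
```

```text
t 27.58 pos [ 0.3597 -0.2246  0.1965] rot [ 3.14   -0.0063 -3.0323] F [ 0.3 -0.3  0.6] open -0.0001
[-0.204, -0.672, 7.65, 0.002, -0.006, -0.001]
[-0.272, -0.689, 18.55, 0.002, -0.006, -0.001]
[-2.273, -0.687, 18.537, 0.002, -0.006, -0.001]
[ 0.245  0.21   0.2    2.104 -0.053  0.838  2.157]
[ 0.5379 -0.2256  0.1172] score 5.5 start 4.82 [[1.19, 1.7, 1.68, 0.94]]
```

The narrow tin fits at (0.538, -0.226), about 3 mm from the middle tin. Now down in front of the drawer.

Call:
{"name": "move_arm", "arguments": {"series": [-0.2,-0.7,3,0,-0.006,0,-0.2,-0.7,6,0,-0.006,0,-0.2,-0.7,9,0,-0.006,0,-0.2,-0.7,12,0,-0.006,0,-0.2,-0.7,15,0,-0.006,0,-0.3,-0.7,17.5,0,-0.006,0,-0.3,-0.7,18.5,0,-0.006,0,-0.3,-0.7,18.5,0,-0.006,0,-0.3,-0.7,18.5,0,-0.006,0]}}

```text
t: 28.43
ee_pos: [0.3614, -0.2307, 0.0104]
ee_rot: [3.139, -0.003, -3.032]
contact_force: [0.1, -0.3, 0.8]
opening: 0.0003
```

```bash
sed -i '/^shot/,$d' e5.py; python3 e5.py
```

```text
t 28.43 pos [ 0.3614 -0.2307  0.0104] rot [ 3.1389e+00 -2.7000e-03 -3.0318e+00] F [ 0.1 -0.3  0.8] open 0.0003
[-0.025, -0.007, -10.96, 0.003, -0.003, -0.0]
[-0.054, -0.037, -0.06, 0.003, -0.003, -0.0]
[-2.054, -0.036, -0.065, 0.003, -0.003, -0.0]
[ 0.35   0.574  0.104  2.236 -0.171  0.343  2.279]
```

Call:
{"name": "move_arm", "arguments": {"series": [-0.3,0,0,0,0,0,-0.6,0,0,0,0,0,-0.9,0,0,0,0,0,-1.1,0,0,0,0,0,-1.3,0,0,0,0,0,-1.5,0,0,0,0,0,-1.7,0,0,0,0,0,-1.9,0,0,0,0,0,-2.1,0,0,0,0,0,-2.3,0,0,0,0,0,-2.5,0,0,0,0,0,-2.7,0,0,0,0,0,-2.9,0,0,0,0,0,-3.1,0,0,0,0,0,-3.3,0,0,0,0,0,-3.5,0,0,0,0,0,-3.7,0,0,0,0,0,-3.9,0,0,0,0,0,-4.1,0,0,0,0,0,-4.3,0,0,0,0,0]}}

```text
t: 30.1
ee_pos: [0.4039, -0.2261, 0.0105]
ee_rot: [3.139, -0.002, -3.032]
contact_force: [-2.3, -1.3, 0.6]
opening: 0.0002
```

Call:
{"name": "move_arm", "arguments": {"series": [-0.2,0,0,0,0,0,-0.5,0,0,0,0,0,-0.8,0,0,0,0,0,-1.1,0,0,0,0,0,-1.4,0,0,0,0,0,-1.7,0,0,0,0,0,-2,0,0,0,0,0,-2.3,0,0,0,0,0,-2.6,0,0,0,0,0,-2.9,0,0,0,0,0,-3.2,0,0,0,0,0,-3.5,0,0,0,0,0,-3.8,0,0,0,0,0,-4.1,0,0,0,0,0,-4.3,0,0,0,0,0,-4.5,0,0,0,0,0,-4.7,0,0,0,0,0,-4.8,0,0,0,0,0,-4.9,0,0,0,0,0,-5,0,0,0,0,0]}}

```text
t: 31.77
ee_pos: [0.4534, -0.2206, 0.0104]
ee_rot: [3.139, -0.002, -3.032]
contact_force: [-1.9, -0.6, 0.4]
opening: -0.0001
```

```bash
python3 e5.py
```

```text
t 31.77 pos [ 0.4534 -0.2206  0.0104] rot [ 3.1393e+00 -2.2000e-03 -3.0323e+00] F [-1.9 -0.6  0.4] open -0.0001
[9.223, -0.013, -10.941, 0.002, -0.002, -0.001]
[9.199, -0.039, -0.041, 0.002, -0.002, -0.001]
[7.199, -0.037, -0.046, 0.002, -0.002, -0.001]
[ 0.237  0.642  0.133  2.049 -0.182  0.464  2.187]
```

Call:
{"name": "move_arm", "arguments": {"series": [-0.15,0,0,0,0,0,-0.3,0,0,0,0,0,-0.45,0,0,0,0,0,-0.6,0,0,0,0,0,-0.75,0,0,0,0,0,-0.9,0,0,0,0,0,-1.05,0,0,0,0,0,-1.2,0,0,0,0,0,-1.3,0,0,0,0,0,-1.4,0,0,0,0,0]}}

```text
t: 32.6
ee_pos: [0.4674, -0.2191, 0.0103]
ee_rot: [3.139, -0.002, -3.032]
contact_force: [-1.7, -0.9, 1.7]
opening: -0.0001
```

Call:
{"name": "move_arm", "arguments": {"series": [-0.1,0,0,0,0,0,-0.2,0,0,0,0,0,-0.3,0,0,0,0,0,-0.4,0,0,0,0,0,-0.5,0,0,0,0,0,-0.6,0,0,0,0,0]}}

```text
t: 33.1
ee_pos: [0.4734, -0.2185, 0.0103]
ee_rot: [3.139, -0.002, -3.032]
contact_force: [-2.8, -0.6, 0.8]
opening: -0.0001
```

Call:
{"name": "move_arm", "arguments": {"series": [-0.1,0,0,0,0,0,-0.2,0,0,0,0,0,-0.3,0,0,0,0,0,-0.4,0,0,0,0,0,-0.5,0,0,0,0,0,-0.6,0,0,0,0,0]}}

```text
t: 33.6
ee_pos: [0.4794, -0.2178, 0.0103]
ee_rot: [3.139, -0.002, -3.032]
contact_force: [-2.0, -0.9, 0.4]
opening: -0.0001
```

Run:
```python
from edge import *
f=ctrl.grab_frame("top");pickle.dump(f,open("pics/p6_top.pkl","wb"));g=grad(f)
# drawer panel line (z=.071): gradient profile along push axis, either side of the hand
u=np.array([.994,.11,0]);v=np.array([-.11,.994,0])
for ys in((.045,.09),(-.09,-.045)):
    pr=[]
    for s in np.arange(.06,.16,.002):
        P=np.array([.396,-.227,.071])+u*s+v*np.linspace(*ys,20)[:,None];q=proj(f,P);n=proj(f,P+u*.01)-q;n/=np.linalg.norm(n,axis=1)[:,None]
        pr.append((round(sum(n[:,i]*map_coordinates(g[i],[q[:,1],q[:,0]],order=1) for i in(0,1)).mean(),1),round(s,3)))
    print(sorted(pr)[:3],sorted(pr)[-3:])
T=ld("top0");print("unit back corners top0",unproj(T,[[337,136],[402,131]],.06).round(3).tolist())
```

```text
[(np.float64(-4.2), np.float64(0.112)), (np.float64(-3.9), np.float64(0.11)), (np.float64(-3.2), np.float64(0.114))] [(np.float64(0.4), np.float64(0.098)), (np.float64(0.4), np.float64(0.122)), (np.float64(0.4), np.float64(0.124))]
[(np.float64(-0.4), np.float64(0.124)), (np.float64(-0.3), np.float64(0.122)), (np.float64(-0.3), np.float64(0.126))] [(np.float64(-0.0), np.float64(0.102)), (np.float64(0.1), np.float64(0.064)), (np.float64(0.1), np.float64(0.066))]
unit back corners top0 [[0.749, -0.09, 0.06], [0.768, -0.276, 0.06]]
```

Call:
{"name": "move_arm", "arguments": {"series": [-0.1,0,0,0,0,0,-0.2,0,0,0,0,0,-0.3,0,0,0,0,0,-0.4,0,0,0,0,0]}}

```text
t: 33.98
ee_pos: [0.4833, -0.2173, 0.0103]
ee_rot: [3.139, -0.002, -3.032]
contact_force: [-1.9, -0.6, 1.4]
opening: -0.0
```

Call:
{"name": "move_arm", "arguments": {"series": [-0.1,0,0,0,0,0,-0.2,0,0,0,0,0,-0.3,0,0,0,0,0]}}

```text
t: 34.23
ee_pos: [0.4863, -0.217, 0.0103]
ee_rot: [3.139, -0.002, -3.032]
contact_force: [-2.0, -0.5, 1.7]
opening: -0.0002
```

Call:
{"name": "move_arm", "arguments": {"series": [-0.1,0,0,0,0,0,-0.2,0,0,0,0,0,-0.2,0,0,0,0,0]}}

```text
t: 34.48
ee_pos: [0.4885, -0.2167, 0.0103]
ee_rot: [3.139, -0.002, -3.032]
contact_force: [-0.1, -0.5, 0.3]
opening: 0.0001
```

Call:
{"name": "move_arm", "arguments": {"series": [-0.1,0,0,0,0,0,-0.2,0,0,0,0,0,-0.3,0,0,0,0,0]}}

```text
t: 34.73
ee_pos: [0.4912, -0.2164, 0.0103]
ee_rot: [3.139, -0.002, -3.032]
contact_force: [-2.0, -0.1, -0.0]
opening: 0.0001
```

Call:
{"name": "move_arm", "arguments": {"series": [-0.1,0,0,0,0,0,-0.2,0,0,0,0,0,-0.3,0,0,0,0,0]}}

```text
t: 34.98
ee_pos: [0.4943, -0.2161, 0.0103]
ee_rot: [3.139, -0.002, -3.032]
contact_force: [-2.7, -0.1, 0.7]
opening: -0.0003
```

Call:
{"name": "move_arm", "arguments": {"series": [-0.1,0,0,0,0,0,-0.2,0,0,0,0,0,-0.3,0,0,0,0,0]}}

```text
t: 35.23
ee_pos: [0.4972, -0.2158, 0.0103]
ee_rot: [3.139, -0.002, -3.032]
contact_force: [-2.3, -0.5, 1.2]
opening: -0.0001
```

Call:
{"name": "move_arm", "arguments": {"series": [-0.1,0,0,0,0,0,-0.2,0,0,0,0,0,-0.3,0,0,0,0,0]}}

```text
t: 35.48
ee_pos: [0.498, -0.2157, 0.0102]
ee_rot: [3.138, -0.006, -3.033]
contact_force: [-19.4, -1.1, 14.5]
opening: -0.0
```

The stop is reached: force jumped to 19 N after about 118 mm of travel. Backing off.

Call:
{"name": "move_arm", "arguments": {"series": [0,0,0,0,0,0,0,0,0,0,0,0,0.2,0,0,0,0,0,0.5,0,0,0,0,0,1.5,0,0,0,0,0,3,0,0,0,0,0,5,0,0,0,0,0,7,0,0,0,0,0,8,0,-3,0,0,0,8,0,-7,0,0,0,8,0,-11,0,0,0,8,0,-15,0,0,0,8,5,-18,0,0,0,8,9,-20,0,0,0,8,13,-20,0,0,0,8,17,-20,0,0,0,8,17,-20,0,0,0,8,17,-20,0,0,0]}}

```text
t: 36.98
ee_pos: [0.402, -0.0523, 0.2112]
ee_rot: [3.138, -0.001, -3.027]
contact_force: [1.1, -0.6, -0.2]
opening: 0.0003
```

```bash
cat > e6.py <<'E'
from edge import *
plan()
s=.118;u=np.array([.994,.11])*s
n0=np.array([.538,-.2256])+u;print("expected narrow",n0)
mk=lambda z:(lambda p:Tm(np.array([p[0],p[1],z]),R.from_euler("z",p[2])))
shot("p7",[(tinT((.13,0,[*n0,.092])),.048,.028,(0,255,0)),(tinT((.135,0,[*(np.array([.5405,-.224])+u),.058])),.058,.034,(0,0,255))],(140,130,80,80),(335,110,80,80),g=1.3)
f=ld("p7_top")
fitpose([(f,TOP)],mk(.092),[*n0,.13],.048,.028,np.array([.012,.01,.05]))
vis=[E9[3],E9[2]]
for nm,z,W,H,c in(("mid",.058,.058,.034,(.5405,-.224)),("wide",.018,.068,.04,(.5425,-.2226))):
    print(nm,np.array(c)+u,end=" ");fitpose([(f,vis)],mk(z),[*(np.array(c)+u),.14],W,H,np.array([.006,.006,.03]))
E
python3 e6.py
```

```text
t 36.98 pos [ 0.402  -0.0523  0.2112] rot [ 3.1385e+00 -7.0000e-04 -3.0272e+00] F [ 1.1 -0.6 -0.2] open 0.0003
expected narrow [ 0.655292 -0.21262 ]
[ 0.6556 -0.2128  0.1296] score 5.6 start 5.6 [[1.27, 1.81, 1.16, 1.37]]
mid [ 0.657792 -0.21102 ] [ 0.6493 -0.211   0.1336] score 2.92 start 2.26 [[1.34, 1.58]]
wide [ 0.659792 -0.20962 ] [ 0.6532 -0.208   0.1593] score 3.15 start 2.23 [[1.47, 1.68]]
```

View pics/p7.png

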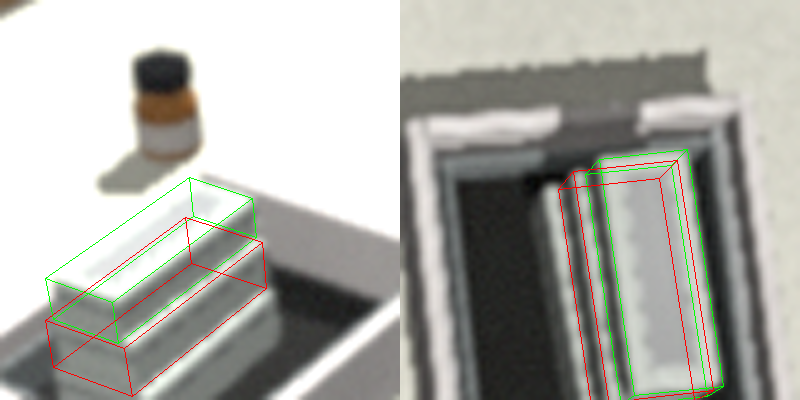

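The last picture shows the three tins stacked and square, matching the models: the narrow lid spans (590–720, 150–395). The drawer's back wall is up against the unit's rear wall and the arm is clear. Handing in.

```bash
python3 -c "
from workcell import ctrl
print(ctrl.close_job(),ctrl.get_state()['t'])"
```

```text
the job is handed in; nothing more can be done
the job is handed in; nothing more can be done
```

The middle and narrow tins are stacked on the wide tin, and the drawer is pushed in until it hit its stop. I handed the job in at about 37 s of the 54 s allowed. The hand-in gives no verdict.

- **Tins:** Each tin was lowered until it touched the one below, at about the predicted height, and then released. Before the push, the top camera put each tin about 3 mm from the one below, with angles within about 0.02 rad. After the push, the narrow tin's fit matched the position expected from the drawer's travel to within 1 mm, and the last picture shows the column standing square.
- **Drawer:** It moved about 118 mm with roughly 2 N resistance, then the force jumped to 19 N at the stop. I took that as fully home; I had no direct reading of the drawer joint.
- **Bystanders:** I never moved near the jars, the bowl or the brush, and felt no unexpected contact. I did not measure their positions again at the end.

Checks that failed or disagreed:
- **Fingertip offset:** The real fingertips sat about 29 mm behind the reported tool point. My first grasp of the middle tin closed just above it and pressed on the lid with about 18 N (16 N of it upward). I corrected for this in every later move.
- **First approach:** It ran into joint limits, so I backed out and turned the tool half round.
- **Camera disagreement:** Edge fits in the scene camera were off from the top camera by up to about 10 mm. I relied on the top camera and on relative positions.
- **Final fits:** The last top-camera fits for the middle and wide tins used only two edges each and hit their search limits, so those two are confirmed only by the picture.

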